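# Close up the cleaned tablet counter

### The job

The tablet counter has been washed out and is wanted for the next medicine: turn its tablet-size collar so that it clicks in at 5, and put the bowl's own cover, the larger of the two drying on the wire stands, back on the bowl so that it sits fully home and level all round. Set the cover down gently without letting it drop, let go of both, and leave the other things on the bench standing where they are.

Things in the scene. Friction and masses are not known exactly. Their poses are not given: they have to be found in the camera images.
- counter: White tablet counter, fixed. Origin on the bench under it; x runs front to rear, z up. Housing x -165 to 205 mm, 220 wide. Front panel pitched 35 degrees, facing -x and up: 30 mm high at x -165, 107 at x -55; flat top 107 high carries the bowl. Read-out column behind the bowl: 180 wide, x 155 to 205, 267 high. Outlet chute on the -y flank at x 50, out to y -170, 65 to 105 high.
- bowl_rim (a point): Centre of the bowl's mouth, level with the top of its rim: steel bowl of 142 mm inner and 150 mm outer diameter, 58 deep, on top of the counter; the rim is level, 165 mm above the bench. Axes as counter; it lies at (45, 0, 165) mm of it.
- collar_grip (a point): Grip point of the tablet-size collar: on the axis of its black drum (44 mm diameter, straight sides, 6 to 43 mm above the sloping panel), 28 mm above the panel. z is the collar's axis, square out of the panel, 35 degrees from vertical towards the counter's front. Below the drum a skirt of 62 mm, 1 to 6 mm high. A dark pointer line on drum and skirt reads the scale 1 to 9 round it.
- size_collar (a joint): Turn of the tablet-size collar, rad: 0 with the pointer at 1, growing clockwise as seen looking at the panel, 0.35 per number: 1.40 at 5, where the pointer points straight up the slope to the bowl, 2.80 at 9; stops just beyond 1 and 9. A ball detent holds each number: about 0.05 N m to leave it; let go, it springs into the nearest.
- large_cover_center (a point): Centre of the bowl's cover, on its axis, half-way up: aluminium, 170 to 340 g, 52 mm high; z is the axis, towards the knob. Along z from here: plug (135 mm diameter, goes into the bowl) from -26 mm, flange (158 diameter, rests on the rim) -17 to -11, round black knob (34 diameter, straight) -11 to +26. It starts on a stand, axis leaning 33 degrees. Seated: 17 mm above bowl_rim, on its axis.
- large_stand: Wire stand (6 mm rod), fixed, under the large cover. Origin on the bench; the centre of the cover's underside lies 62 mm above it. x runs from the low front to the high back; it holds the cover pitched 33 degrees, facing -x and up. Two hooks at the low edge, 64 mm apart, stand 19 mm out from the slope. The cover lifts off along its own axis.
- small_cover_center (a point): Centre of a smaller cover that belongs to another bowl (flange 120 mm, plug 98 mm diameter, otherwise the same form), lying in the same way on its own wire stand. Not to be used.
- small_stand: Wire drying stand fixed to the bench under the small cover; the same form but shorter; origin on the bench below the small cover.
- vial: Amber vial with white cap, 34 diameter, 70 high, standing below the counter's outlet chute. Origin at the centre of its underside, z up.
- tall_bottle: White stock bottle, 72 diameter, 150 high, standing close beside the counter's +y flank, near its front. Origin at the centre of its underside.
- squat_bottle: Amber bottle, 52 diameter, 85 high, standing close beside the counter's -y flank, near its front. Origin at the centre of its underside.
- mid_bottle: White stock bottle, 60 diameter, 130 high, standing between the counter and the stands. Origin at the centre of its underside.
- mortar: White mortar bowl without its pestle, 84 diameter at the rim, 55 high, standing in the middle between the counter and the stands. Origin at the centre of its underside.
- carton: Medicine carton standing on end, 60 by 45 by 125 high. Origin at the centre of its underside.
Things that resemble listed ones, but are neither listed nor needed, are in the scene too. What is shaped like the part that bears large_cover_center but brown is not meant.

How it is judged:
At the end, for the whole second after the job is handed in: The collar rests in the detent of 5 (within 0.11 rad of 1.40); the large cover lies on the bowl with its plug inside: centred within 6 mm, its flange down on the rim (point 14 to 19 mm above the rim's level) and level within 0.03 rad; both let go (value of joint size_collar between 1.29 and 1.51 rad and horizontal distance between large_cover_center and bowl_rim below 0.006 m and z of large_cover_center in the frame of bowl_rim between 0.014 and 0.019 m and angle between large_cover_center's own z axis and vertical below 0.03 rad); the robot touches nothing.
It fails at once if the large cover is dropped or thrown (moving faster than 0.4 m/s with no finger on it) (linear speed of large_cover above 0.4 m/s and contact force between large_cover and the fingers below 0.05 N).
It fails at once if the small cover is shifted by more than 20 mm (distance of small_cover_center from where it was at the start of the episode above 0.02 m).
It fails at once if the vial, a bottle, the mortar or the carton is shifted by more than 20 mm or knocked over (distance of any of vial, tall_bottle, squat_bottle, mid_bottle, mortar, carton from where it was at the start of the episode above 0.02 m or angle between any of vial, tall_bottle, squat_bottle, mid_bottle, mortar, carton's own z axis and vertical above 0.4 rad).
It also fails if it takes over 54 s, if anything falls off the work surface, if the arm or the gripper's body presses on something with over 40 N, if the wrist force passes 120 N, or if a joint passes its speed limit or range.

### The arm

A 7-joint arm with a two-finger parallel gripper is mounted at the origin on the work surface. World frame = base frame: x ahead of the robot, y to its left, z up, the work surface at z = 0. Lengths are in m, angles in rad, forces in N, time in s.
With the tool pointing down it reaches from about 0.4 to 0.85 m from the base axis. Payload 4.5 kg.
Tool frame: the origin (TCP) lies midway between the tips of the shut fingers; the grasp point (between the pads) lies 19 mm behind it; z points along the fingers, y is the direction in which the jaws open and shut (so a half turn about z gives the same grasp; the last joint's range is limited). The gripper opens to 88 mm and grips with 3 to 60 N. Pads are 18 mm wide; open, the fingers measure 123 mm over their backs; the gripper's body (75 mm by 187 mm) begins 45 mm behind the grasp point.
Start: joints at [1.301, 0.689, -0.195, 1.565, 0.157, 0.902, -0.215], TCP at [0.187, -0.596, 0.239] pointing down, gripper open.
Joint ranges: [-3.01, 3.01], [-0.46, 2.08], [-1.47, 1.51], [0.13, 2.56], [-1, 4.14], [0.04, 2.09], [-2.66, 2.66]. Speed limits (rad/s): [2.57, 2.57, 3.14, 3.14, 3.14, 3.14, 3.14].

### API

Orientations are given as a unit quaternion [x, y, z, w].
In Python, from bench import robot gives the robot as it stands. Calls block until the motion is done:
- robot.move_to(position, orientation): joint-space move of the TCP to a pose.
- robot.servo_line(position, rotation=None, v=0.15, guard=None): straight line of the TCP; rotation=None keeps the orientation; v is the mean speed in m/s. With guard (N) it stops when the force on the tool has changed by that much, and returns True; else False.
- robot.movej(angles): joint-space move.
- robot.grip(opening, newtons=None): finger opening in m; newtons is the grip in N (None keeps the last); returns when the fingers have stopped.
- robot.dwell(seconds).
- robot.inverse_kinematics(position, orientation): joint angles nearest the present ones, or None.
- robot.camera(name): name is "scene" or "top"; returns the picture (384x512x3 uint8, blue, green, red); there is no depth.
- robot.camera_model(name): a dict with "camera_matrix" (3x3 intrinsics, pixels), "rvec" (rotation vector, rad) and "tvec" (3), from world to camera coordinates, as OpenCV has them. Camera axes: x right, y down, z forward; pixel columns grow to the right and rows downward; lengths in m; the calibration is good to about 2 mm. A picture is of the moment at which its call begins. camera_model takes no time and is no camera call.
A pose or a line that the arm cannot do raises robot.IKError and nothing moves.
- robot.hand_in(): hands the job in, once; it reports no verdict.
Readings, each from a call of its own:
- robot.get_time(): time.
- robot.get_q(): joint angles.
- robot.get_dq(): joint speeds.
- robot.get_joint_efforts(): joint torques, N m.
- robot.get_ee_pos(): TCP position.
- robot.get_orientation(): TCP orientation.
- robot.get_contact_force(): force on the tool from outside, world axes, zero at the start.
- robot.get_ft_torque(): the same for the moment, N m.
- robot.get_gripper_width(): finger opening in m.
Only numpy, scipy, OpenCV 4.12 (cv2) and the standard library are available. Lean on these libraries where they do the work, as an engineer would, in place of code of your own. Each camera call takes 0.05 s, during which the arm holds its last target.

## Working session

There is one attempt and no reset: what is moved stays moved. The work goes in short steps, each a Python script; the robot and the scene stay as the last script left them, time stands still between calls to the robot, and variables do not carry over. Pictures are saved under pics/ and viewed, and the job is handed in when it is done.

```bash
ls; mkdir -p pics; python3 - <<'E'
from bench import robot
import cv2,numpy as np
for n in("scene","top"):
    im=robot.camera(n); cv2.imwrite(f"pics/{n}0.png",im)
    m=robot.camera_model(n); R,_=cv2.Rodrigues(np.array(m["rvec"])); print(n,np.round(m["camera_matrix"],1).tolist(),(-R.T@np.array(m["tvec"]).ravel()).round(3),R.round(3).tolist())
print(robot.get_time())
E
```

```text
pics
scene [[365.6, 0.0, 251.0], [0.0, 365.6, 187.4], [0.0, 0.0, 1.0]] [1.42  0.152 0.885] [[-0.122, 0.993, -0.003], [0.634, 0.075, -0.769], [-0.763, -0.095, -0.639]]
top [[414.3, 0.0, 257.7], [0.0, 414.3, 196.3], [0.0, 0.0, 1.0]] [0.285 0.015 1.537] [[0.014, -1.0, -0.019], [-0.986, -0.01, -0.164], [0.164, 0.021, -0.986]]
0.1
```

View pics/scene0.png

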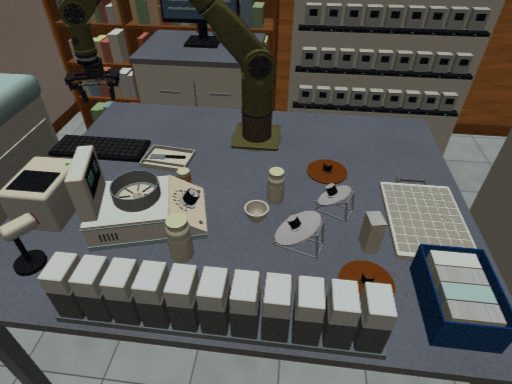

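View pics/top0.png

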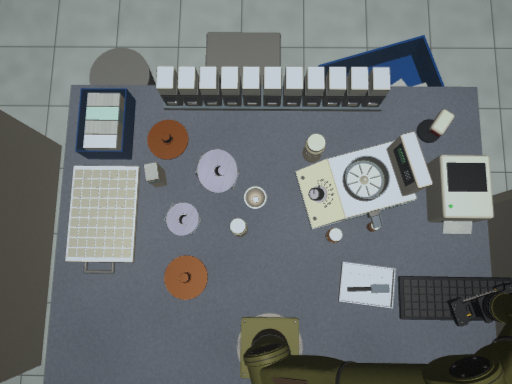

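The scene view shows the counter at about (140,200), the large cover at (298,228) and the small one at (335,195). In the top view they are at (360,180), (217,171) and (182,219). The brown covers are decoys. I'll zoom in next.

```bash
python3 - <<'E'
import cv2,numpy as np
t=cv2.imread("pics/top0.png"); s=cv2.imread("pics/scene0.png")
cv2.imwrite("pics/top_c.png",cv2.resize(t[120:240,290:440],None,fx=5,fy=5,interpolation=cv2.INTER_CUBIC))
a=cv2.resize(t[140:250,140:275],None,fx=5,fy=5,interpolation=cv2.INTER_CUBIC)
cv2.imwrite("pics/top_l.png",a)
cv2.imwrite("pics/sc_c.png",cv2.resize(s[140:270,70:220],None,fx=4.5,fy=4.5,interpolation=cv2.INTER_CUBIC))
cv2.imwrite("pics/sc_l.png",cv2.resize(s[150:270,235:395],None,fx=5,fy=5,interpolation=cv2.INTER_CUBIC))
E
```

```text
(no output)
```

View pics/top_c.png

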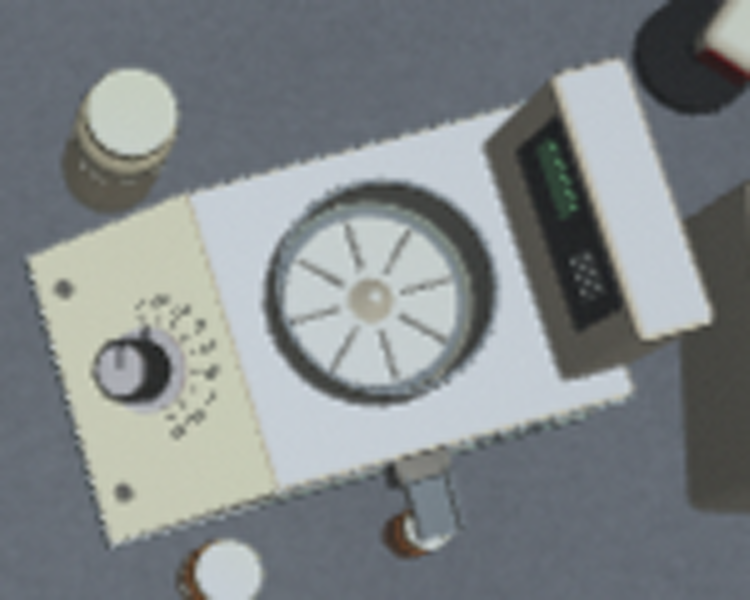

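View pics/top_l.png

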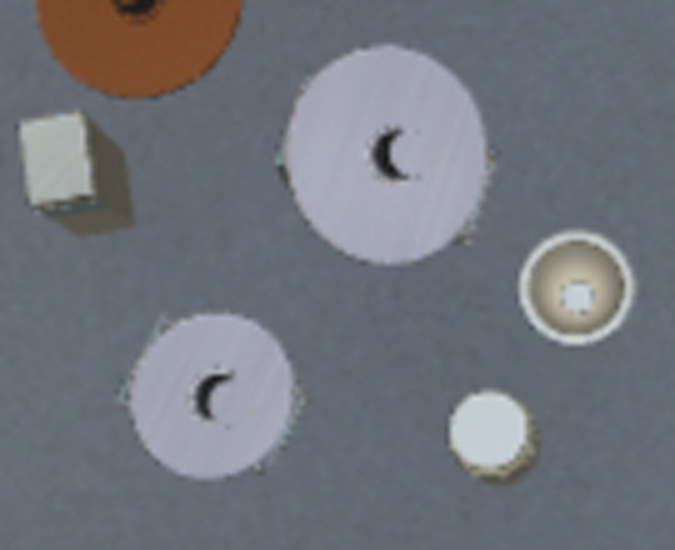

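View pics/sc_c.png

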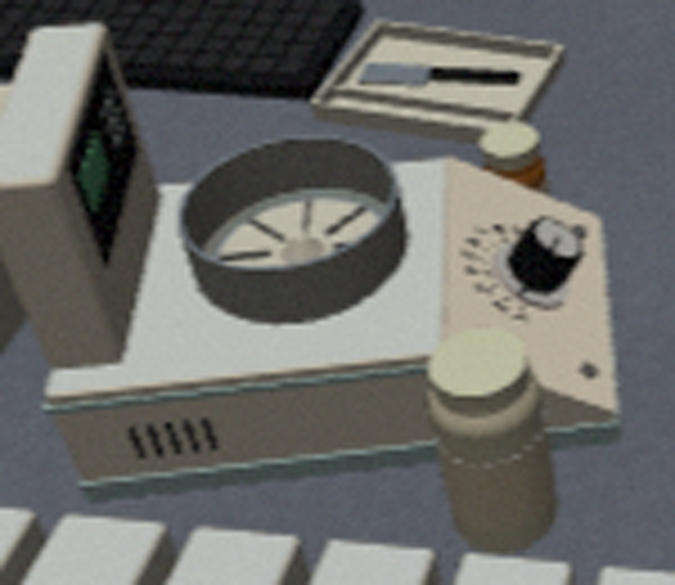

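View pics/sc_l.png

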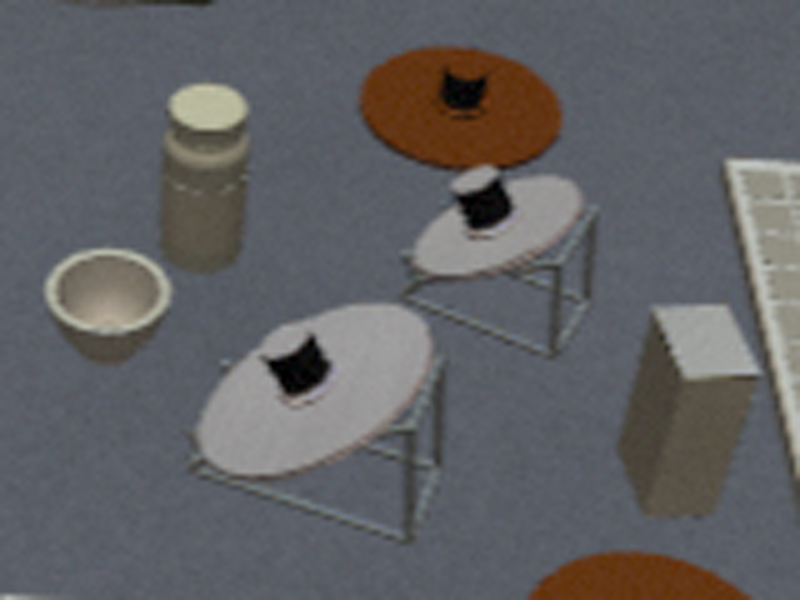

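The pointer appears near 1–2, since it points towards the counter's +y side, and the large cover leans towards -y. I'll fit the counter pose from corner correspondences, then cast rays for the collar, bowl and covers.

```bash
cat > h.py <<'E'
import cv2,numpy as np
from bench import robot
from scipy.optimize import least_squares
from scipy.spatial.transform import Rotation as Rn
M={n:robot.camera_model(n) for n in("scene","top")}
K={n:np.array(M[n]["camera_matrix"]) for n in M}
RR={n:cv2.Rodrigues(np.array(M[n]["rvec"],float))[0] for n in M}
TT={n:np.array(M[n]["tvec"],float).ravel() for n in M}
C={n:-RR[n].T@TT[n] for n in M}
def ray(n,uv):
    d=RR[n].T@np.linalg.inv(K[n])@np.array([uv[0],uv[1],1.]); return C[n],d/np.linalg.norm(d)
def onplane(n,uv,p0,nn):
    c,d=ray(n,uv); return c+d*(np.dot(np.array(p0)-c,nn)/np.dot(d,nn))
def onz(n,uv,z): return onplane(n,uv,[0,0,z],[0,0,1.])
def proj(n,P):
    P=np.atleast_2d(P); q=(K[n]@(RR[n]@P.T+TT[n][:,None])).T; return q[:,:2]/q[:,2:]
def tri(uvs,uvt):
    (c1,d1),(c2,d2)=ray("scene",uvs),ray("top",uvt)
    A=np.stack([d1,-d2],1); s=np.linalg.lstsq(A,c2-c1,rcond=None)[0]
    a,b=c1+s[0]*d1,c2+s[1]*d2; return (a+b)/2,np.linalg.norm(a-b)
def uncrop(p,o,f): p=np.array(p,float); return (p+.5)/f-.5+np.array(o)
E
cat > fit.py <<'E'
from h import *
top=[((187,195),(-55,110,107)),((277,490),(-55,-110,107)),((27,258),(-165,110,30)),((110,545),(-165,-110,30)),
((557,78),(155,90,267)),((628,60),(205,90,267)),((712,325),(205,-90,267)),((640,340),(155,-90,267))]
sc=[((447,160),(-55,-110,107)),((603,215),(-165,-110,30)),((617,412),(-165,110,30)),((45,405),(205,110,107)),((103,25),(155,-90,267)),((72,182),(155,90,267))]
obs=[("top",uncrop(p,(290,120),5),np.array(X)/1e3) for p,X in top]+[("scene",uncrop(p,(70,140),4.5),np.array(X)/1e3) for p,X in sc]
def P(x,X): return Rn.from_euler('z',x[2]).apply(X)+[x[0],x[1],0]
f=lambda x:np.concatenate([proj(n,P(x,X))[0]-uv for n,uv,X in obs])
r=least_squares(f,[.4,-.4,-1.3],loss='soft_l1')
print(r.x.round(4),np.degrees(r.x[2])); print(f(r.x).reshape(-1,2).round(1).tolist())
np.save("counter.npy",r.x)
print("bowl",P(r.x,np.array([.045,0,.165])).round(4))
E
python3 fit.py
```

```text
[ 0.5713 -0.279  -1.2935] -74.11396535034783
[[-0.7, -0.2], [-0.4, 0.4], [-0.1, 0.1], [-0.0, -0.3], [-1.8, -0.9], [-0.9, -1.3], [1.0, -0.5], [-0.0, 0.6], [0.4, -1.3], [-0.8, 0.3], [-0.1, -0.2], [-0.8, -2.3], [0.6, -1.7], [-4.0, -1.1]]
bowl [ 0.5836 -0.3223  0.165 ]
```

```bash
python3 - <<'E'
import cv2
t=cv2.imread("pics/top0.png"); s=cv2.imread("pics/scene0.png")
def c(im,x,y,w,h,f,n): cv2.imwrite(n,cv2.resize(im[y:y+h,x:x+w],None,fx=f,fy=f,interpolation=cv2.INTER_CUBIC))
c(t,300,170,45,40,12,"pics/z1.png"); c(s,160,175,50,45,12,"pics/z2.png")
c(t,190,145,60,50,12,"pics/z3.png"); c(s,268,205,62,58,10,"pics/z4.png")
import numpy as np
a=[cv2.imread(f"pics/z{i}.png") for i in(1,2,3,4)]
W=np.zeros((600,800,3),np.uint8)
cv2.imwrite("pics/za.png",np.hstack([cv2.resize(x,(400,int(x.shape[0]*400/x.shape[1])))[:355] for x in a[:2]] ) if 0 else a[0])
E
```

```text
(no output)
```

View pics/z1.png

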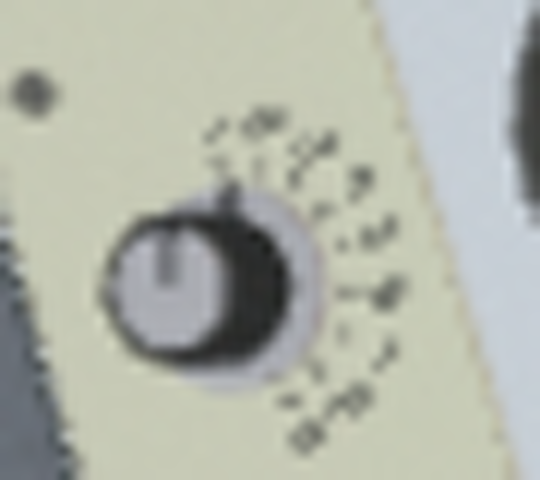

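View pics/z2.png

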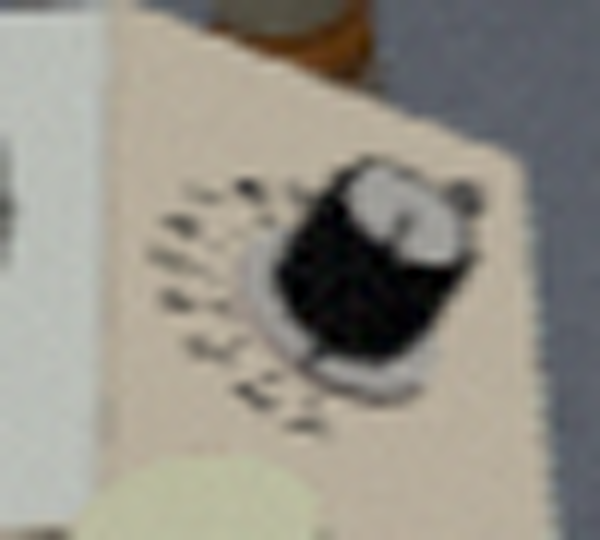

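View pics/z3.png

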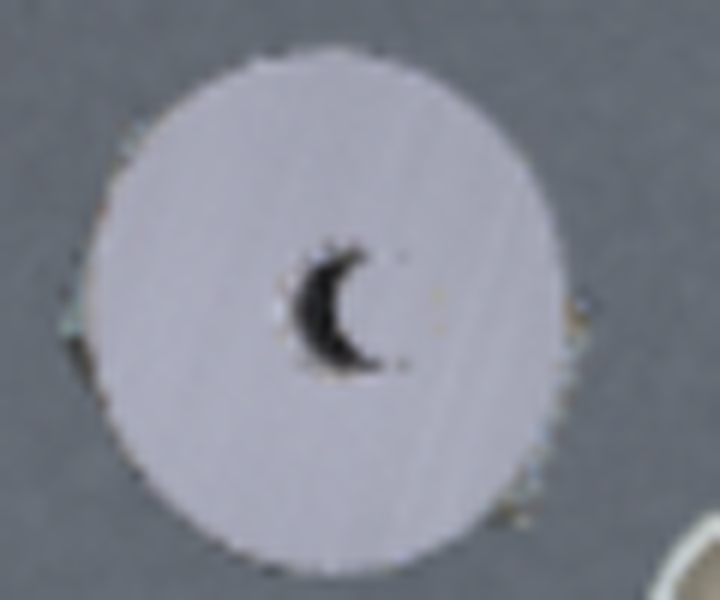

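View pics/z4.png

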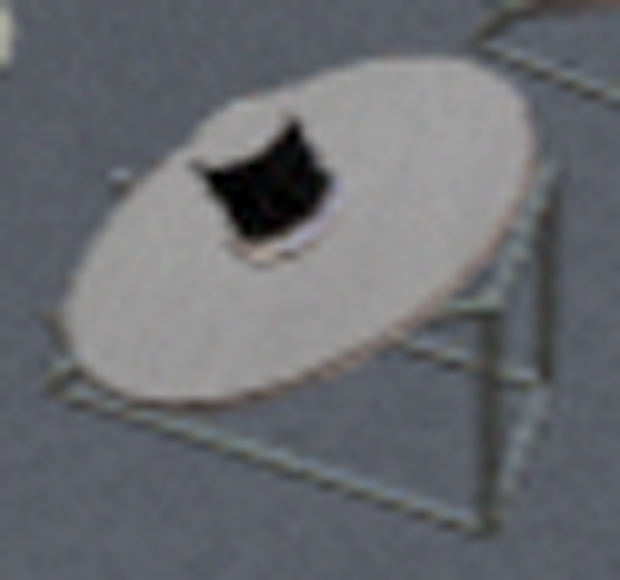

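```bash
python3 - <<'E'
from h import *
x=np.load("counter.npy")
def P(X): return Rn.from_euler('z',x[2]).apply(X)+[x[0],x[1],0]
a=np.linspace(0,2*np.pi,60,endpoint=False)
out=[]
for n,(cx,cy,w,h) in {"top":(285,115,150,120),"scene":(70,140,150,130)}.items():
    im=cv2.imread(f"pics/{n}0.png"); f=5
    c=cv2.resize(im[cy:cy+h,cx:cx+w],None,fx=f,fy=f,interpolation=cv2.INTER_CUBIC)
    def dr(X,col):
        for u in proj(n,X): cv2.circle(c,tuple(int(v) for v in ((u-[cx,cy]+.5)*f-.5)),1,col,-1)
    dr(P(np.c_[.045+.075*np.cos(a),.075*np.sin(a),0*a+.165]),(0,0,255))
    dr(P(np.c_[.045+.071*np.cos(a),.071*np.sin(a),0*a+.165]),(0,255,0))
    for p in [(-165,110,30),(-165,-110,30),(-55,110,107),(-55,-110,107),(205,110,107),(205,-110,107),(155,90,267),(205,90,267),(205,-90,267),(155,-90,267)]:
        dr(P(np.array([p])/1e3),(255,0,255))
    cv2.imwrite(f"pics/ov_{n}.png",c[:600,:800])
E
```

```text
(no output)
```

View pics/ov_top.png

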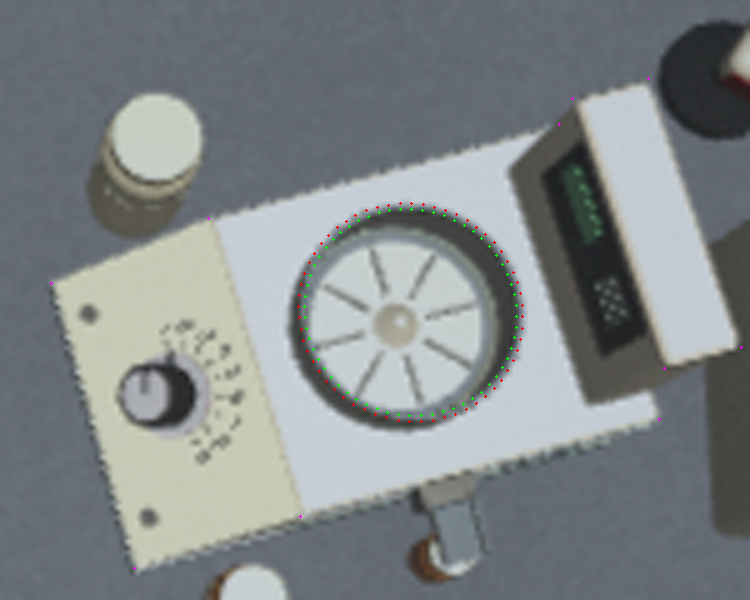

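View pics/ov_scene.png

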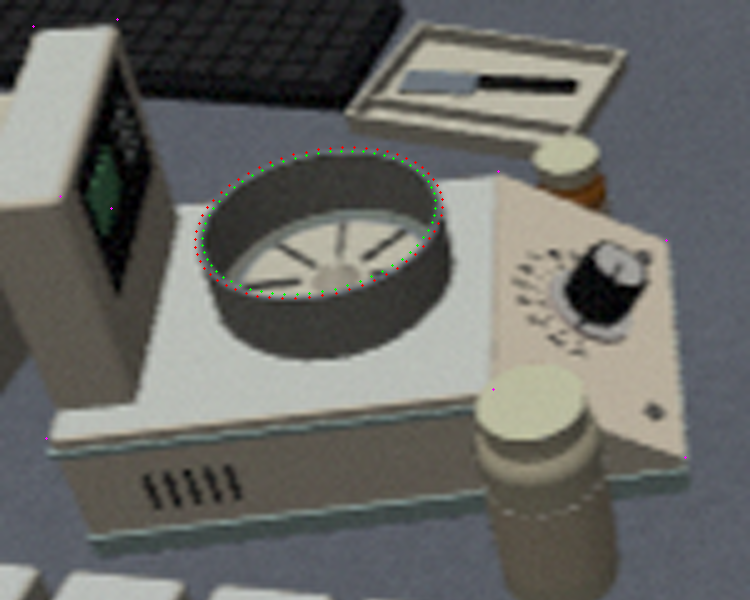

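```bash
cat > bowl.py <<'E'
from h import *
c0=np.array([.5836,-.3223])
def edges(n,thr,angs,gimg):
    pts=[]
    for a in angs:
        rs=np.linspace(.066,.090,49); X=np.c_[c0[0]+rs*np.cos(a),c0[1]+rs*np.sin(a),0*rs+.165]
        uv=proj(n,X).astype(np.float32)
        v=cv2.remap(gimg,uv[:,0].reshape(1,-1),uv[:,1].reshape(1,-1),cv2.INTER_LINEAR).ravel().astype(float)
        i=np.argmax(np.gradient(v)); 
        if np.gradient(v)[i]>2: pts.append((rs[i],a))
    return np.array(pts)
for n in("top","scene"):
    g=cv2.cvtColor(cv2.imread(f"pics/{n}0.png"),cv2.COLOR_BGR2GRAY)
    away=c0-C[n][:2]; a0=np.arctan2(away[1],away[0])
    e=edges(n,0,a0+np.linspace(-1.3,1.3,41),g)
    p=c0+np.c_[e[:,0]*np.cos(e[:,1]),e[:,0]*np.sin(e[:,1])]
    f=lambda x:np.hypot(*(p-x[:2]).T)-.075
    r=least_squares(f,c0,loss='soft_l1',f_scale=.001)
    r2=least_squares(lambda x:np.hypot(*(p-x[:2]).T)-x[2],[*c0,.075],loss='soft_l1',f_scale=.001)
    print(n,r.x.round(4),np.abs(f(r.x)).mean().round(4),r2.x.round(4),len(p))
E
python3 bowl.py
```

```text
top [ 0.5819 -0.3205] 0.0012 [ 0.5831 -0.322   0.0734] 41
scene [ 0.5917 -0.3188] 0.001 [ 0.5898 -0.3202  0.0731] 41
```

```bash
cat >> fit.py <<'E'
print("separate")
for v in("top","scene"):
    o=[q for q in obs if q[0]==v and q[2][2]<.2]
    g=lambda x:np.concatenate([proj(n,P(x,X))[0]-uv for n,uv,X in o])
    r=least_squares(g,[.57,-.28,-1.3]); print(v,r.x.round(4),g(r.x).round(1)); print("bowl",P(r.x,np.array([.045,0,.165])).round(4))
for q in obs:
    if q[2][2]<.2: print(q[0],q[2],onz(q[0],q[1],q[2][2]).round(4))
E
python3 fit.py | sed -n '/separate/,$p'
python3 - <<'E'
from h import *
# tall bottle cap centre, squat cap centre, mid cap (crop estimates)
for nm,z,t,s in [("tall",.15,uncrop((131,112),(290,120),5),uncrop((479,361),(70,140),4.5)),
 ("squat",.085,uncrop((228,573),(290,120),5),uncrop((510,140),(70,140),4.5)),
 ("mid",.13,uncrop((489,430),(140,140),5),uncrop((207,107),(235,150),5)),
 ("mortar",.055,uncrop((577,287),(140,140),5),uncrop((108,292),(235,150),5)),
 ("largeknobtop?",.1,uncrop((409,155),(140,140),5),uncrop((288,340),(235,150),5))]:
    print(nm,onz("top",t,z).round(4),onz("scene",s,z).round(4),tri(s,t))
E
```

```text
separate
top [ 0.5711 -0.2801 -1.295 ] [-0.3 -0.2 -0.1  0.4  0.2  0.   0.2 -0.3]
bowl [ 0.5834 -0.3234  0.165 ]
scene [ 0.5757 -0.2765 -1.2775] [ 0.2 -0.6 -0.9  0.7  0.9  0.2 -0.3 -0.4]
bowl [ 0.5887 -0.3195  0.165 ]
top [-0.055  0.11   0.107] [ 0.6613 -0.1983  0.107 ]
top [-0.055 -0.11   0.107] [ 0.4518 -0.2575  0.107 ]
top [-0.165  0.11   0.03 ] [ 0.6322 -0.0905  0.03  ]
top [-0.165 -0.11   0.03 ] [ 0.4192 -0.1505  0.03  ]
scene [-0.055 -0.11   0.107] [ 0.4577 -0.2554  0.107 ]
scene [-0.165 -0.11   0.03 ] [ 0.4185 -0.148   0.03  ]
scene [-0.165  0.11   0.03 ] [ 0.6326 -0.0897  0.03  ]
scene [0.205 0.11  0.107] [ 0.7417 -0.4393  0.107 ]
tall [ 0.7088 -0.1541  0.15  ] [ 0.7102 -0.1519  0.15  ] (array([ 0.70894795, -0.15337649,  0.14866709]), np.float64(0.0017644294980393976))
squat [ 0.3958 -0.2264  0.085 ] [ 0.3989 -0.2241  0.085 ] (array([ 0.39579073, -0.22606823,  0.08256132]), np.float64(0.0015116095808873494))
mid [0.4176 0.1127 0.13  ] [0.4205 0.1135 0.13  ] (array([0.41772553, 0.11311443, 0.12789498]), np.float64(0.0006210157998381099))
mortar [0.5293 0.0562 0.055 ] [0.5325 0.0584 0.055 ] (array([0.529629  , 0.05717982, 0.05221347]), np.float64(0.0018146323055864887))
largeknobtop? [0.6158 0.176  0.1   ] [0.6104 0.1775 0.1   ] (array([0.61484419, 0.17645139, 0.10419763]), np.float64(0.0018149247433971877))
```

```bash
python3 - <<'E'
from h import *
x=np.load("counter.npy"); Rc=Rn.from_euler('z',x[2]); o=np.array([x[0],x[1],0])
ax=Rc.apply([-np.sin(np.radians(35)),0,np.cos(np.radians(35))])
t=uncrop((170,288),(300,170),12); s=uncrop((408,215),(160,175),12)
p,e=tri(s,t); print("drum top tri",p,e,"in counter",Rc.inv().apply(p-o).round(4))
base=Rc.apply([-.055,0,.107])+o
for n,uv in(("top",t),("scene",s)):
    q=onplane(n,uv,base+.043*ax,ax); print(n,"plane",q.round(4),Rc.inv().apply(q-o).round(4))
    c=Rc.inv().apply(q-.043*ax-o); print(" panel pt",c.round(4), "grip",(q-.015*ax).round(4))
    # pointer on skirt at 6mm
    pu=uncrop((228,197),(300,170),12) if n=="top" else uncrop((318,352),(160,175),12)
    w=onplane(n,pu,base+.006*ax,ax)-(q-.037*ax); w=Rc.inv().apply(w)
    up=np.array([np.cos(np.radians(35)),0,np.sin(np.radians(35))])
    th=np.arctan2(w[1],w@up); print(" pointer r",np.linalg.norm(w).round(4),"ang from up toward +y",np.degrees(th).round(1),"theta",1.4-th)
    tp=uncrop((170,240),(300,170),12) if n=="top" else uncrop((400,235),(160,175),12)
    w=Rc.inv().apply(onplane(n,tp,base+.043*ax,ax)-q); th=np.arctan2(w[1],w@up); print(" toppointer",1.4-th)
    for k in range(1,10):
        an=1.4-.35*(k-1); P=q-.043*ax+Rc.apply(.037*(up*np.cos(an)+np.array([0,1,0])*np.sin(an)))
        print(k,((proj(n,P)[0]-((300,170) if n=="top" else (160,175))+.5)*12).round(0),end=' ')
    print()
E
```

```text
drum top tri [ 0.53538587 -0.14981109  0.10453182] 0.001562715533614113 in counter [-0.1341  0.0008  0.1045]
top plane [ 0.5355 -0.1506  0.1047] [-0.1333  0.0007  0.1047]
 panel pt [-0.1087  0.0007  0.0694] grip [ 0.5379 -0.1588  0.0924]
 pointer r 0.0268 ang from up toward +y 70.9 theta 0.1625790204930515
 toppointer 0.1489080535095184
1 [220. 165.] 2 [259. 166.] 3 [296. 181.] 4 [325. 210.] 5 [344. 248.] 6 [350. 291.] 7 [342. 334.] 8 [321. 371.] 9 [290. 397.] 
scene plane [ 0.5343 -0.1494  0.1036] [-1.348e-01 -1.000e-04  1.036e-01]
 panel pt [-1.102e-01 -1.000e-04  6.840e-02] grip [ 0.5367 -0.1576  0.0913]
 pointer r 0.0249 ang from up toward +y 70.9 theta 0.1629058692868537
 toppointer 0.10658135315982808
1 [315. 401.] 2 [275. 375.] 3 [242. 343.] 4 [220. 308.] 5 [213. 275.] 6 [220. 248.] 7 [241. 230.] 8 [272. 224.] 9 [310. 229.]
```

The collar reads 1: tick 1, the pointer and the collar axis line up in both views. It sits at panel centre, so it needs +1.40 rad. Now I'll check the kinematics for the turn.

```bash
cat >> h.py <<'E'
x=np.load("counter.npy"); Rc=Rn.from_euler('z',x[2]); o=np.array([x[0],x[1],0])
ax=Rc.apply([-np.sin(np.radians(35)),0,np.cos(np.radians(35))]); up=Rc.apply([np.cos(np.radians(35)),0,np.sin(np.radians(35))])
collar=Rc.apply([-.110,0,.0685])+o+.028*ax
def toolR(z,y):  # tool z dir, jaw dir y
    z=z/np.linalg.norm(z); y=y-z*np.dot(y,z); y/=np.linalg.norm(y)
    return Rn.from_matrix(np.stack([np.cross(y,z),y,z],1))
E
python3 - <<'E'
from h import *
print(collar.round(4))
R0=toolR(-ax,up)
for d in range(-180,180,20):
    qs=[]
    for k in(0,1.4):
        R=R0*Rn.from_euler('z',np.radians(d)+k)
        q=robot.inverse_kinematics((collar-R.apply([0,0,-.019])).tolist(),R.as_quat().tolist()); qs.append(None if q is None else np.round(q,2).tolist())
    qa=robot.inverse_kinematics((collar+.11*ax).tolist(),(R0*Rn.from_euler('z',np.radians(d))).as_quat().tolist())
    print(d,qs,qa is not None)
E
```

```text
[ 0.5368 -0.1578  0.0914]
-180 [[-0.2, 0.94, 0.15, 2.12, 1.59, 0.49, 0.16], [0.0, 0.93, -0.19, 2.1, 1.58, 0.76, -1.19]] True
-160 [[-0.28, 0.96, 0.28, 2.12, 1.6, 0.38, -0.22], [0.0, 0.93, -0.19, 2.1, 1.58, 0.76, -1.54]] True
-140 [[-0.48, 1.06, 0.64, 2.13, 2.11, 0.06, -1.11], [0.54, 1.29, -1.26, 2.08, 1.68, 1.74, -1.75]] True
-120 [[0.0, 0.93, -0.19, 2.1, 1.58, 0.76, -0.84], [0.54, 1.29, -1.26, 2.08, 1.68, 1.74, -2.1]] True
-100 [[0.0, 0.93, -0.19, 2.1, 1.58, 0.76, -1.19], [0.54, 1.29, -1.26, 2.08, 1.68, 1.74, -2.45]] True
-80 [[0.0, 0.93, -0.19, 2.1, 1.58, 0.76, -1.54], None] True
-60 [[0.54, 1.29, -1.26, 2.08, 1.68, 1.74, -1.75], None] True
-40 [[0.54, 1.29, -1.26, 2.08, 1.68, 1.74, -2.09], [-0.37, 0.99, 0.43, 2.12, 1.65, 0.25, 2.51]] True
-20 [[0.54, 1.29, -1.26, 2.08, 1.68, 1.74, -2.44], [-0.37, 0.99, 0.43, 2.12, 1.65, 0.25, 2.16]] True
0 [None, [-0.37, 0.99, 0.43, 2.12, 1.65, 0.25, 1.81]] True
20 [None, [-0.37, 0.99, 0.43, 2.12, 1.65, 0.25, 1.46]] True
40 [[-0.37, 0.99, 0.43, 2.12, 1.65, 0.25, 2.51], [-0.13, 0.93, 0.02, 2.11, 1.58, 0.59, 1.22]] True
60 [[-0.37, 0.99, 0.43, 2.12, 1.65, 0.25, 2.17], [0.0, 0.93, -0.19, 2.1, 1.58, 0.76, 0.9]] True
80 [[-0.37, 0.99, 0.43, 2.12, 1.65, 0.25, 1.82], [0.0, 0.93, -0.19, 2.1, 1.58, 0.76, 0.55]] True
100 [[-0.37, 0.99, 0.43, 2.12, 1.65, 0.25, 1.47], [-0.21, 0.94, 0.15, 2.12, 1.59, 0.48, 0.16]] True
120 [[-0.13, 0.93, 0.02, 2.11, 1.58, 0.59, 1.23], [-0.28, 0.96, 0.28, 2.12, 1.6, 0.38, -0.22]] True
140 [[0.0, 0.93, -0.19, 2.1, 1.58, 0.76, 0.91], [-0.48, 1.06, 0.64, 2.13, 2.11, 0.06, -1.11]] True
160 [[0.0, 0.93, -0.19, 2.1, 1.58, 0.76, 0.56], [0.0, 0.93, -0.19, 2.1, 1.58, 0.76, -0.84]] True
```

```bash
cat > c1.py <<'E'
from h import *
robot.grip(.075)
p=np.array(robot.get_ee_pos()); robot.servo_line([p[0],p[1],.42],v=.3)
R=toolR(-ax,up)*Rn.from_euler('z',np.radians(160))
tgt=collar-.019*ax
robot.move_to((tgt+.16*ax+np.array([0,0,.08])).tolist(),R.as_quat().tolist())
robot.servo_line((tgt+.05*ax).tolist(),v=.25)
cv2.imwrite("pics/s1.png",robot.camera("scene")); cv2.imwrite("pics/t1.png",robot.camera("top"))
print(np.round(robot.get_q(),3),np.round(robot.get_contact_force(),2),robot.get_time())
for n,(a,b) in {"s":(130,150),"t":(280,140)}.items():
    cv2.imwrite(f"pics/{n}1c.png",cv2.resize(cv2.imread(f"pics/{n}1.png")[b:b+90,a:a+110],None,fx=6,fy=6,interpolation=cv2.INTER_CUBIC))
E
python3 c1.py
```

```text
[ 0.334  0.992 -0.887  2.098  1.515  1.323  0.645] [-0.48 -0.06 -0.22] 4.4833
```

View pics/s1c.png

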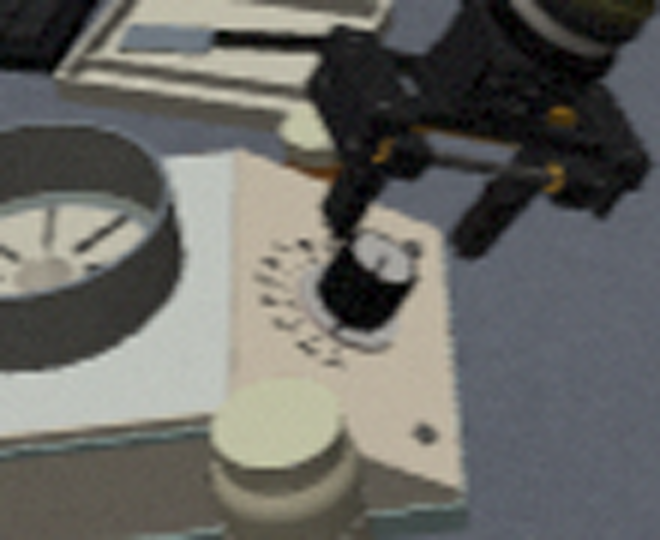

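View pics/t1.png

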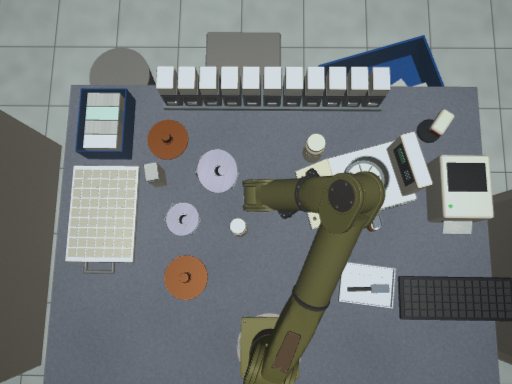

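The fingertip midpoint at (405,232) lies on the extended drum axis, so the grasp is aligned. I'll descend, grip and turn.

```bash
cat > c2.py <<'E'
from h import *
tgt=collar-.019*ax
print(robot.servo_line(tgt.tolist(),v=.1,guard=12), np.linalg.norm(np.array(robot.get_ee_pos())-tgt))
robot.grip(.035,15); print("w",robot.get_gripper_width(),np.round(robot.get_contact_force(),1))
q=np.array(robot.get_q()); q[6]-=1.40
robot.movej(q.tolist())
print("turned",np.round(robot.get_contact_force(),1),np.round(robot.get_ft_torque(),2),robot.get_gripper_width(),robot.get_time())
E
python3 c2.py
```

```text
False 0.0004901155883324467
w 0.043103915664862866 [ 0.8 -0.4  0.8]
turned [0.7 1.1 1.4] [ 0.48 -0.03 -0.  ] 0.04371171592817027 6.975
```

```bash
cat > c3.py <<'E'
from h import *
tgt=collar-.019*ax
robot.grip(.075); robot.servo_line((tgt+.12*ax).tolist(),v=.25)
for n,k,(a,b) in(("scene","s",(150,165)),("top","t",(290,160))):
    im=robot.camera(n); cv2.imwrite(f"pics/{k}2c.png",cv2.resize(im[b:b+60,a:a+80],None,fx=8,fy=8,interpolation=cv2.INTER_CUBIC))
print(robot.get_time())
E
python3 c3.py
```

```text
8.325
```

View pics/s2c.png

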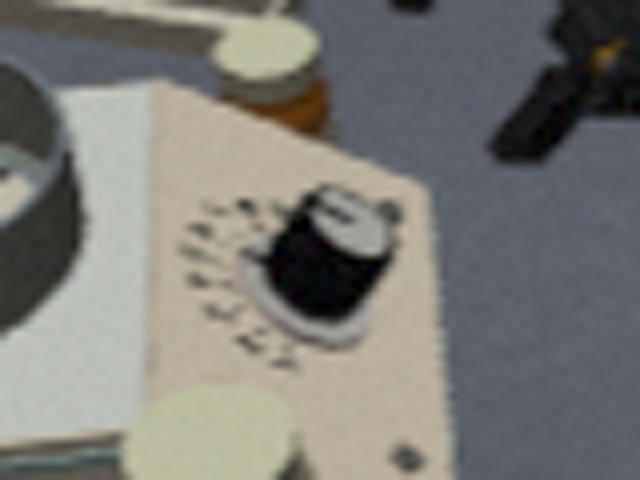

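```bash
python3 - <<'E'
from h import *
base=collar-.028*ax; yc=Rc.apply([0,1,0])
for k in(3,4,5,6,7):
    an=1.4-.35*(k-1); d=up*np.cos(an)+yc*np.sin(an)
    f=lambda P:((proj("scene",P)[0]-(150,165)+.5)*8).round(0)
    print(k,"top",f(base+.043*ax),f(base+.043*ax+.015*d),"skirt",f(base+.006*ax+.027*d))
E
```

```text
3 top [352. 224.] [328. 229.] skirt [264. 295.]
4 top [352. 224.] [322. 220.] skirt [254. 278.]
5 top [352. 224.] [320. 211.] skirt [250. 262.]
6 top [352. 224.] [321. 204.] skirt [253. 249.]
7 top [352. 224.] [327. 199.] skirt [263. 240.]
```

View pics/t2c.png

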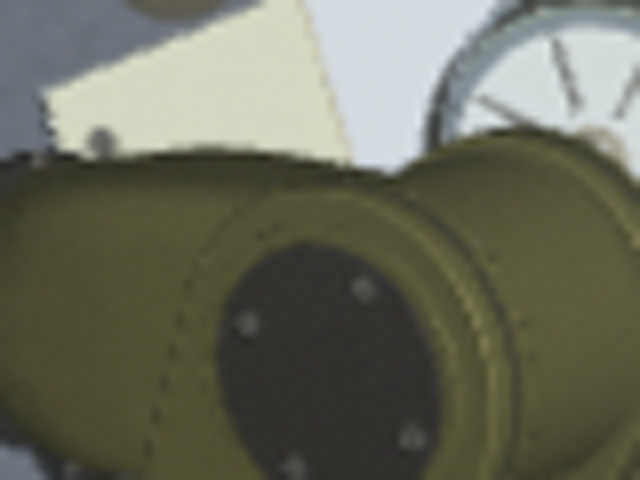

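```bash
python3 - <<'E'
from h import *
base=collar-.028*ax; yc=Rc.apply([0,1,0])
for n,of in(("top",(300,170)),("scene",(160,175))):
  f=lambda P:((proj(n,P)[0]-of+.5)*12).round(0)
  for k in(1,1.5,2):
    an=1.4-.35*(k-1); d=up*np.cos(an)+yc*np.sin(an)
    print(n,k,"top",f(base+.043*ax),f(base+.043*ax+.017*d),"skirt",f(base+.006*ax+.024*d),f(base+.006*ax+.031*d))
E
python3 - <<'E'
import cv2,numpy as np
t=cv2.imread("pics/top0.png")[180:202,306:330]; s=cv2.imread("pics/scene0.png")[184:212,178:204]
a=cv2.resize(t,(600,550),interpolation=cv2.INTER_NEAREST); cv2.imwrite("pics/n1.png",a)
E
```

```text
top 1 top [166. 293.] [159. 235.] skirt [213. 212.] [209. 189.]
top 1.5 top [166. 293.] [168. 234.] skirt [225. 211.] [226. 187.]
top 2 top [166. 293.] [177. 236.] skirt [238. 212.] [242. 189.]
scene 1 top [408. 216.] [401. 251.] skirt [331. 358.] [328. 373.]
scene 1.5 top [408. 216.] [391. 246.] skirt [318. 350.] [311. 363.]
scene 2 top [408. 216.] [382. 239.] skirt [305. 341.] [294. 352.]
```

View pics/n1.png

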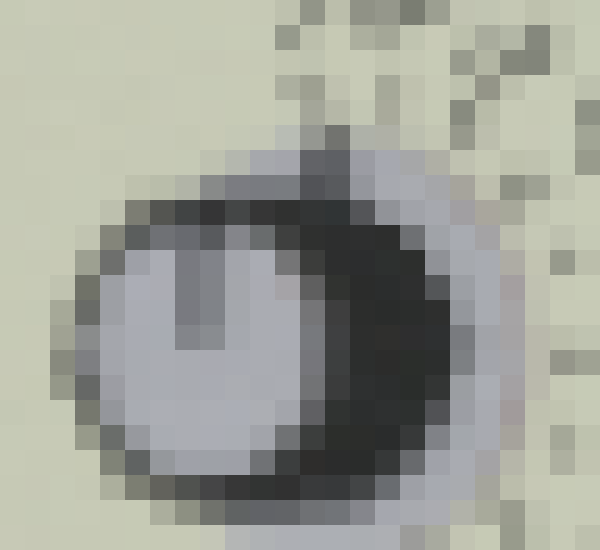

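```bash
cat > cov.py <<'E'
from h import *
f=lambda p:uncrop(p,(268,205),10)
a,b,c=[onz("scene",f(p),.003) for p in((50,390),(485,530),(545,382))]
v=(b-a)[:2]; w=(c-b)[:2]; print("feet",a.round(3),b.round(3),c.round(3),"yaw side",np.degrees(np.arctan2(v[1],v[0])),np.linalg.norm(v),"back",np.degrees(np.arctan2(w[1],w[0]))+ 0,np.linalg.norm(w))
E_={}
for n,(r0,c0,h,w_) in {"top":(145,190,50,60),"scene":(205,268,58,62)}.items():
    im=cv2.imread(f"pics/{n}0.png"); roi=im[r0:r0+h,c0:c0+w_].astype(np.int16)
    F=6; g=cv2.resize(roi.astype(np.uint8),None,fx=F,fy=F,interpolation=cv2.INTER_CUBIC)
    gray=cv2.cvtColor(g,cv2.COLOR_BGR2GRAY); t,m=cv2.threshold(gray,0,255,cv2.THRESH_OTSU)
    m=cv2.morphologyEx(m,cv2.MORPH_OPEN,cv2.getStructuringElement(cv2.MORPH_ELLIPSE,(4*F+1,4*F+1)))
    cs,_=cv2.findContours(m,cv2.RETR_EXTERNAL,cv2.CHAIN_APPROX_NONE); k=max(cs,key=cv2.contourArea)
    hull=cv2.convexHull(k); e=cv2.fitEllipseDirect(k if n=="top" else k); print(n,t,((np.array(e[0])+.5)/F-.5+[c0,r0]).round(2),(np.array(e[1])/F).round(2),e[2].__round__(1))
    cv2.ellipse(g,e,(0,0,255),1); cv2.imwrite(f"pics/e_{n}.png",g); E_[n]=(np.array(e[0])+.5)/F-.5+[c0,r0]
p,er=tri(E_["scene"],E_["top"]); print("flange centre",p,er)
E
python3 cov.py
```

```text
feet [0.636 0.123 0.003] [0.677 0.259 0.003] [0.614 0.279 0.003] yaw side 73.40781981236071 0.14268239023431517 back 162.47549450910577 0.06596173068662178
top 136.0 [216.91 170.48] [40.04 43.32] 168.8
scene 120.0 [298.37 227.7 ] [25.53 51.76] 60.6
flange centre [0.6227759  0.19722316 0.0709549 ] 0.0032385486179833914
```

```bash
python3 -c "
import cv2,numpy as np
a=cv2.imread('pics/e_top.png');b=cv2.imread('pics/e_scene.png');H=max(a.shape[0],b.shape[0])
p=lambda x:np.pad(x,((0,H-x.shape[0]),(0,0),(0,0)));cv2.imwrite('pics/e_b.png',np.hstack([p(a),p(b)]))"
```

View pics/e_b.png

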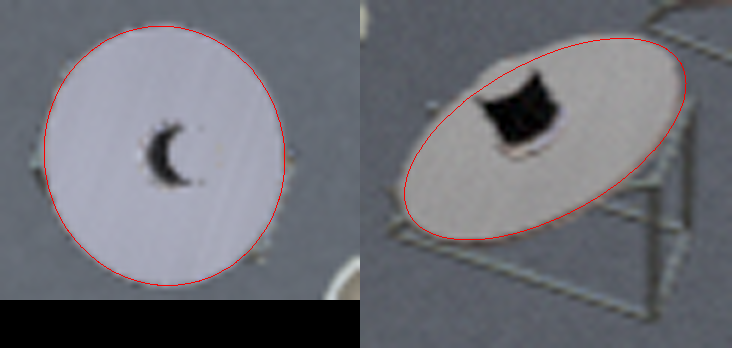

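```bash
cat >> h.py <<'E'
yawL=np.radians(73.); sx=np.array([np.cos(yawL),np.sin(yawL),0])
ac=-sx*np.sin(np.radians(33))+np.array([0,0,np.cos(np.radians(33))])
E
python3 - <<'E'
from h import *
for n,e in(("top",(216.91,170.48)),("scene",(298.37,227.7))):
    p=onz(n,e,.0738); print(n,p.round(4),"centre",(p+.011*ac).round(4),"knob top",(p+.037*ac).round(4))
p=(onz("top",(216.91,170.48),.0738)*.65+onz("scene",(298.37,227.7),.0738)*.35); cov=p+.0115*ac
print(cov,"knob top proj",proj("top",cov+.026*ac),proj("scene",cov+.026*ac), "base", proj("top",cov-.011*ac))
np.save("cov.npy",cov)
# knob top crop z3 coordinates
print((proj("top",cov+.026*ac)[0]-(190,145)+.5)*12,(proj("scene",cov+.026*ac)[0]-(268,205)+.5)*10)
E
```

```text
top [0.6222 0.1953 0.0738] centre [0.6204 0.1895 0.083 ] knob top [0.6163 0.176  0.1048]
scene [0.6253 0.1987 0.0738] centre [0.6236 0.1929 0.083 ] knob top [0.6194 0.1794 0.1048]
[0.62143358 0.19046439 0.08344471] knob top proj [[220.99907388 169.86581456]] [[292.05023437 217.93635178]] base [[216.64812851 170.17675784]]
[377.98888651 304.38977471] [245.50234372 134.36351776]
```

```bash
cat > ik.py <<'E'
from h import *
cov=np.load("cov.npy"); sy=np.cross([0,0,1],sx); 
Q=lambda p,R:robot.inverse_kinematics(list(p),R.as_quat().tolist())
print("now",np.round(robot.get_q(),2))
for s in(1,-1):
    R=toolR(-ac,s*sy)
    for h in(.012,.05,.10,.15):
        q=Q(cov+ac*(h-.019),R); print(s,h,None if q is None else np.round(q,2))
bowl=np.array([.585,-.3215,.165])
for d in range(-180,180,30):
    R=toolR(np.array([0,0,-1.]),Rc.apply([0,1,0]))*Rn.from_euler('z',np.radians(d))
    print(d,[None if (q:=Q(bowl+[0,0,.017+.012-.019+h],R)) is None else np.round(q,2).tolist() for h in(0,.12)])
E
python3 ik.py
```

```text
now [ 0.29  0.89 -0.94  2.09  1.37  1.35 -0.72]
1 0.012 [ 0.49  1.3  -1.27  1.83  1.37  0.64  1.59]
1 0.05 [ 0.53  1.24 -1.27  1.85  1.26  0.63  1.66]
1 0.1 [ 0.58  1.15 -1.27  1.86  1.09  0.62  1.79]
1 0.15 [ 0.12  0.74 -0.19  1.88 -0.92  0.53 -2.65]
-1 0.012 [ 0.33  1.09 -0.84  1.84  0.86  0.24 -1.17]
-1 0.05 [ 0.4   1.05 -0.9   1.85  0.79  0.3  -1.1 ]
-1 0.1 [ 0.49  1.   -0.99  1.86  0.71  0.39 -1.03]
-1 0.15 [ 0.57  0.96 -1.07  1.86  0.63  0.48 -0.96]
-180 [[0.32, 0.83, 0.23, 1.5, -0.23, 0.84, -2.24], [0.32, 0.7, 0.23, 1.36, -0.17, 1.09, -2.29]]
-150 [[0.9, 1.0, -1.03, 1.46, 0.9, 1.19, 2.63], [0.12, 0.78, 0.66, 1.38, -0.49, 1.15, -2.55]]
-120 [[0.91, 1.02, -1.06, 1.46, 0.92, 1.21, 2.1], [0.94, 0.93, -1.21, 1.33, 0.86, 1.44, 2.16]]
-90 [[0.9, 1.0, -1.02, 1.46, 0.89, 1.18, 1.59], [0.93, 0.91, -1.16, 1.33, 0.82, 1.42, 1.66]]
-60 [[0.91, 1.01, -1.05, 1.46, 0.91, 1.2, 1.06], [0.93, 0.9, -1.14, 1.33, 0.81, 1.4, 1.14]]
-30 [[0.88, 0.98, -0.96, 1.46, 0.84, 1.14, 0.58], [0.89, 0.85, -1.02, 1.33, 0.72, 1.34, 0.68]]
0 [[0.9, 1.0, -1.02, 1.46, 0.89, 1.18, 0.02], [0.9, 0.87, -1.05, 1.33, 0.74, 1.36, 0.14]]
30 [[0.9, 1.0, -1.01, 1.46, 0.88, 1.17, -0.5], [0.89, 0.85, -1.01, 1.33, 0.72, 1.34, -0.37]]
60 [[0.88, 0.98, -0.95, 1.46, 0.84, 1.14, -0.99], [0.86, 0.83, -0.93, 1.33, 0.66, 1.3, -0.85]]
90 [[0.85, 0.95, -0.88, 1.47, 0.78, 1.1, -1.48], [0.83, 0.8, -0.85, 1.33, 0.6, 1.27, -1.33]]
120 [[0.81, 0.92, -0.78, 1.47, 0.71, 1.05, -1.95], [0.79, 0.78, -0.75, 1.33, 0.53, 1.23, -1.81]]
150 [[0.76, 0.89, -0.66, 1.47, 0.6, 0.99, -2.4], [0.74, 0.75, -0.64, 1.34, 0.45, 1.2, -2.27]]
```

```bash
cat > d1.py <<'E'
from h import *
cov=np.load("cov.npy"); sy=np.cross([0,0,1],sx); R=toolR(-ac,-sy)
p=np.array(robot.get_ee_pos()); robot.servo_line((p+[0,.0,.12]).tolist(),v=.3)
robot.grip(.065)
robot.move_to((cov+ac*(.13-.019)+[0,0,.03]).tolist(),R.as_quat().tolist())
robot.servo_line((cov+ac*(.06-.019)).tolist(),v=.25)
for n,k,(a,b) in(("scene","s",(240,160)),("top","t",(295,160))):
    im=robot.camera(n); cv2.imwrite(f"pics/{k}3.png",im)
    w,h=(110,100) if n=="scene" else (60,50)
    f=6 if n=="scene" else 12
    cv2.imwrite(f"pics/{k}3c.png",cv2.resize(im[b:b+h,a:a+w],None,fx=f,fy=f,interpolation=cv2.INTER_CUBIC))
print(robot.get_time(),robot.get_q())
E
python3 d1.py
```

```text
10.8333 [ 0.38576844  1.00816684 -0.84680791  1.85740338  0.59945377  0.27374227
 -0.93068927]
```

View pics/s3c.png

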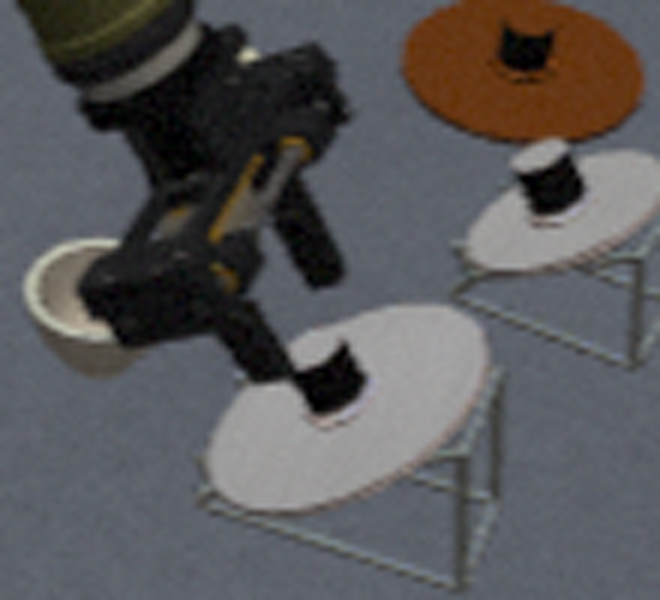

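View pics/t3c.png

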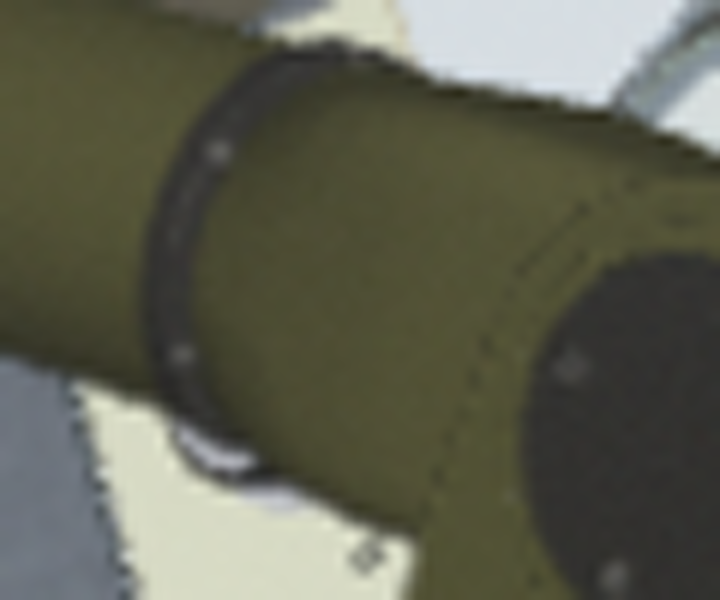

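View pics/t3.png

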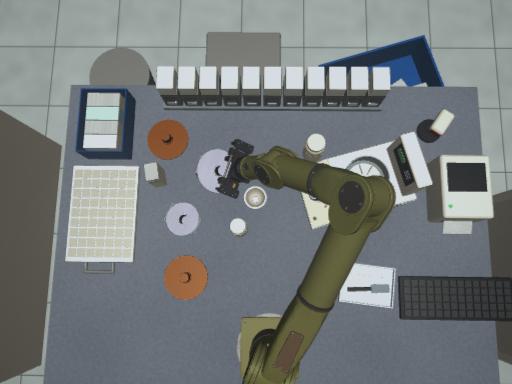

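```bash
python3 - <<'E'
from h import *
cov=np.load("cov.npy"); f=lambda P:((proj("scene",P)[0]-(240,160)+.5)*6).round(0)
p=np.array(robot.get_ee_pos()); y=Rn.from_quat(robot.get_orientation()).apply([0,1,0])
print("tcp",f(p),"tips inner",f(p+y*.0325),f(p-y*.0325),"knobtop",f(cov+.026*ac),f(cov-.011*ac))
s=cv2.imread("pics/s3.png"); cv2.imwrite("pics/s3k.png",cv2.resize(s[165:225,150:230],None,fx=8,fy=8,interpolation=cv2.INTER_CUBIC))
E
```

```text
tcp [302. 327.] tips inner [280. 368.] [323. 286.] knobtop [315. 351.] [349. 405.]
```

View pics/s3k.png

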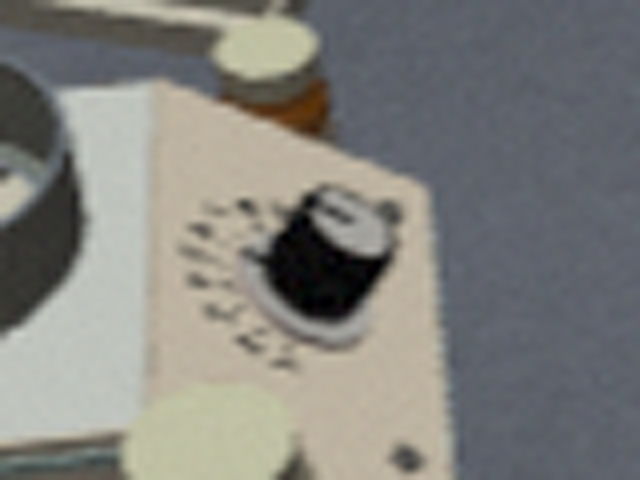

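```bash
cat > d2.py <<'E'
from h import *
cov=np.load("cov.npy")
print(robot.servo_line((cov+ac*(.012-.019)).tolist(),v=.1,guard=8),((np.array(robot.get_ee_pos())-cov)@ac).round(4))
robot.grip(.025,35); print("w",robot.get_gripper_width(),np.round(robot.get_contact_force(),1))
f0=np.array(robot.get_contact_force())
robot.servo_line((np.array(robot.get_ee_pos())+ac*.07).tolist(),v=.1)
print(robot.get_gripper_width(),np.round(robot.get_contact_force()-f0,1),robot.get_time())
im=robot.camera("scene"); cv2.imwrite("pics/s4.png",cv2.resize(im[150:270,220:380],None,fx=5,fy=5,interpolation=cv2.INTER_CUBIC))
E
python3 d2.py
```

```text
True -0.0087
w 0.033223913122318954 [-1.7 -4.   6.9]
0.03304059990287976 [ 2.5  4.2 -8.9] 12.8333
```

View pics/s4.png

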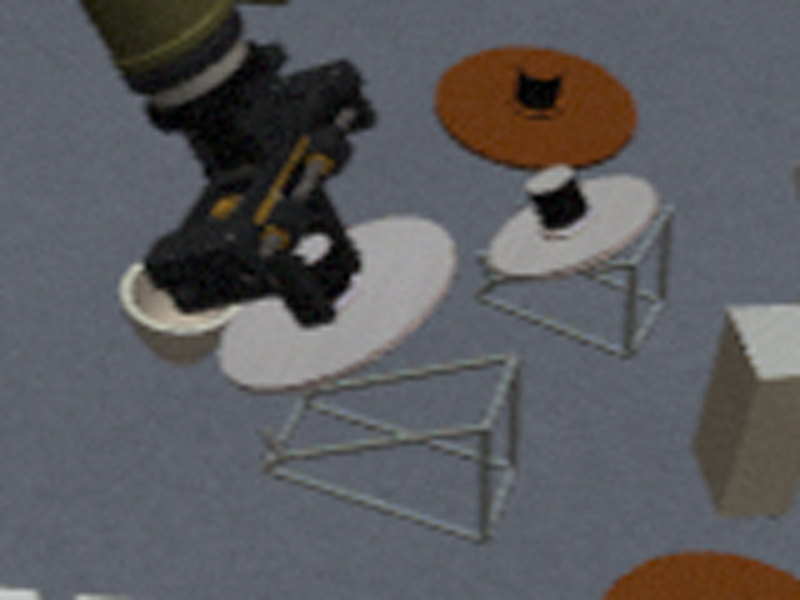

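The cover lifted cleanly. The tips had touched the flange, which puts the cover centre 11 mm behind the TCP, and the weight is about 2 N. Now I'll bring it level over the bowl.

```bash
cat > d3.py <<'E'
from h import *
p=np.array(robot.get_ee_pos()); robot.servo_line((p+[0,-.0,.16]).tolist(),v=.25)
R=toolR(np.array([0,0,-1.]),Rc.apply([0,1,0]))*Rn.from_euler('z',np.radians(30))
robot.move_to([.584,-.3215,.31],R.as_quat().tolist())
robot.servo_line([.584,-.3215,.225],v=.2)
robot.dwell(.2)
print(robot.get_time(),robot.get_gripper_width(),np.round(robot.get_ee_pos(),4),np.round(robot.get_contact_force(),1),np.round(robot.get_ft_torque(),2))
for n,k in(("scene","s"),("top","t")): cv2.imwrite(f"pics/{k}5.png",robot.camera(n))
s=cv2.imread("pics/s5.png");t=cv2.imread("pics/t5.png")
cv2.imwrite("pics/s5c.png",cv2.resize(s[120:240,70:220],None,fx=5,fy=5,interpolation=cv2.INTER_CUBIC))
cv2.imwrite("pics/t5c.png",cv2.resize(t[120:240,290:440],None,fx=5,fy=5,interpolation=cv2.INTER_CUBIC))
E
python3 d3.py
```

```text
16.1667 0.03353606120159227 [ 0.585  -0.3214  0.2268] [ 0.   0.3 -2.6] [-0.07 -0.06  0.04]
```

View pics/s5c.png

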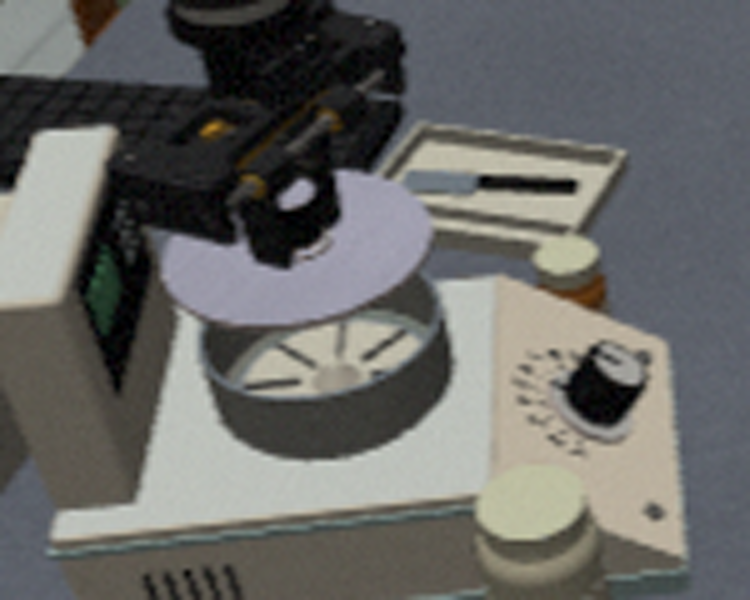

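View pics/t5c.png

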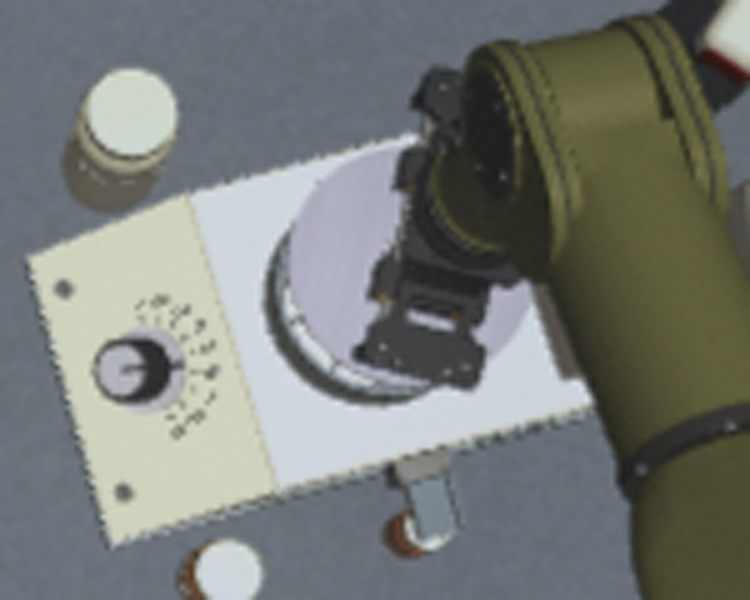

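```bash
python3 - <<'E'
from h import *
base=collar-.028*ax; yc=Rc.apply([0,1,0])
f=lambda P:((proj("top",P)[0]-(300,175)+.5)*16).round(0)
for k in(4,5,5.5,6,7):
    an=1.4-.35*(k-1); d=up*np.cos(an)+yc*np.sin(an)
    print(k,"skirtC",f(base+.006*ax),"skirt",f(base+.006*ax+.029*d),"tick",f(base+.037*d),"topdisc",f(base+.043*ax),f(base+.043*ax+.018*d))
t=cv2.imread("pics/t5.png")[175:210,300:340]
cv2.imwrite("pics/n5.png",cv2.resize(t,None,fx=16,fy=16,interpolation=cv2.INTER_NEAREST))
E
```

```text
4 skirtC [298. 309.] skirt [391. 228.] tick [428. 205.] topdisc [222. 310.] [280. 259.]
5 skirtC [298. 309.] skirt [411. 268.] tick [454. 256.] topdisc [222. 310.] [293. 284.]
5.5 skirtC [298. 309.] skirt [415. 290.] tick [460. 285.] topdisc [222. 310.] [296. 299.]
6 skirtC [298. 309.] skirt [417. 313.] tick [461. 314.] topdisc [222. 310.] [296. 313.]
7 skirtC [298. 309.] skirt [408. 358.] tick [450. 371.] topdisc [222. 310.] [291. 341.]
```

View pics/n5.png

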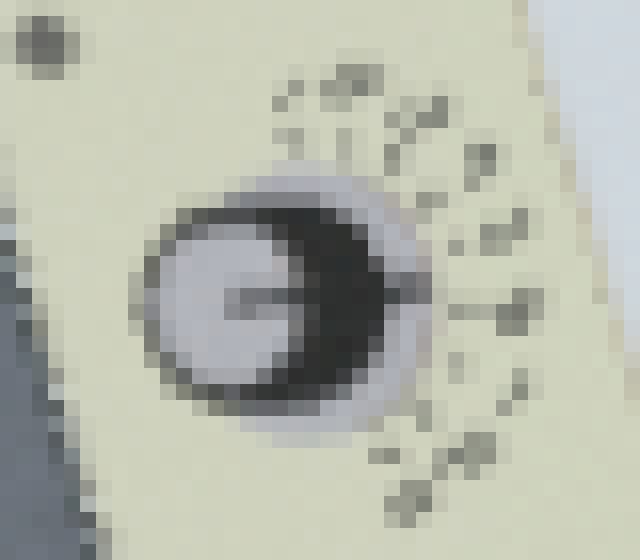

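The collar pointer reads about half a number past 5 in both views. It also read half past 1 before the turn, so I'll come back to it with torque feedback. First I'll check the cover's centring against the bowl in the same cameras.

```bash
cat > cc.py <<'E'
from h import *
p=np.array([.585,-.3214,.2268]); c0=p[:2]; Z=p[2]
for n in("scene","top"):
    im=cv2.imread(f"pics/{n[0]}5.png"); hsv=cv2.cvtColor(im,cv2.COLOR_BGR2HSV)
    pts=[];A=[]
    for a in np.radians(np.arange(0,360,5)):
        rs=np.linspace(.060,.095,71); X=np.c_[c0[0]+rs*np.cos(a),c0[1]+rs*np.sin(a),0*rs+Z]
        uv=proj(n,X).astype(np.float32)
        v=np.stack([cv2.remap(np.ascontiguousarray(im[:,:,k]).astype(np.float32),uv[:,:1].T.copy(),uv[:,1:].T.copy(),cv2.INTER_LINEAR).ravel() for k in range(3)],1)
        ref=v[:8].mean(0)
        lav=(ref[0]-ref[1]>6)and ref.mean()>120   # inside is lavender aluminium
        if not lav: continue
        d=np.linalg.norm(v-ref,axis=1); g=np.gradient(cv2.GaussianBlur(d.reshape(1,-1),(7,1),0).ravel()); i=int(np.argmax(g))
        if d[min(i+8,70)]>25: pts.append(c0+rs[i]*np.array([np.cos(a),np.sin(a)])); A.append((int(np.degrees(a)),round(rs[i]*1e3,1)))
    pts=np.array(pts); print(n,A)
    r=least_squares(lambda x:np.hypot(*(pts-x).T)-.079,c0,loss='soft_l1',f_scale=.001); print(n,r.x.round(4),(r.x-c0).round(4),np.abs(r.fun).mean().round(4))
E
python3 cc.py
```

```text
scene [(0, np.float64(79.5)), (5, np.float64(79.0)), (10, np.float64(79.5)), (14, np.float64(80.5)), (20, np.float64(82.0)), (25, np.float64(79.5)), (29, np.float64(80.5)), (35, np.float64(80.0)), (40, np.float64(79.5)), (45, np.float64(79.5)), (50, np.float64(79.5)), (55, np.float64(79.5)), (59, np.float64(80.0)), (65, np.float64(79.5)), (70, np.float64(79.5)), (75, np.float64(78.5)), (80, np.float64(78.0)), (85, np.float64(77.5)), (90, np.float64(78.0)), (95, np.float64(78.5)), (100, np.float64(80.0)), (105, np.float64(78.5)), (110, np.float64(93.5)), (115, np.float64(80.5)), (119, np.float64(78.0)), (125, np.float64(76.0)), (130, np.float64(89.5)), (135, np.float64(82.0)), (140, np.float64(75.5)), (145, np.float64(77.0)), (150, np.float64(83.0)), (155, np.float64(75.0)), (160, np.float64(78.5)), (165, np.float64(74.5)), (170, np.float64(76.0)), (175, np.float64(79.5)), (200, np.float64(68.0)), (280, np.float64(92.0)), (285, np.float64(82.0)), (290, np.float64(81.0)), (295, np.float64(80.5)), (300, np.float64(81.0)), (305, np.float64(80.0)), (310, np.float64(81.0)), (315, np.float6
[... 467 characters left out ...]
at64(77.5)), (55, np.float64(77.0)), (59, np.float64(77.0)), (65, np.float64(76.5)), (70, np.float64(80.5)), (75, np.float64(82.5)), (80, np.float64(76.5)), (85, np.float64(76.0)), (90, np.float64(82.0)), (95, np.float64(85.5)), (100, np.float64(87.0)), (105, np.float64(83.0)), (110, np.float64(87.5)), (115, np.float64(88.0)), (119, np.float64(89.0)), (125, np.float64(87.5)), (130, np.float64(89.0)), (135, np.float64(89.5)), (140, np.float64(89.0)), (145, np.float64(90.0)), (225, np.float64(80.0)), (230, np.float64(62.5)), (235, np.float64(80.5)), (239, np.float64(80.5)), (245, np.float64(93.5)), (250, np.float64(89.0)), (255, np.float64(83.5))]
top [ 0.5781 -0.3163] [-0.0069  0.0051] 0.0057
```

```bash
python3 - <<'E'
import cv2
t=cv2.imread("pics/t5.png")[145:205,340:405]
cv2.imwrite("pics/t5z.png",cv2.resize(cv2.convertScaleAbs(t,alpha=1.0),None,fx=10,fy=10,interpolation=cv2.INTER_CUBIC))
E
```

```text
(no output)
```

View pics/t5z.png

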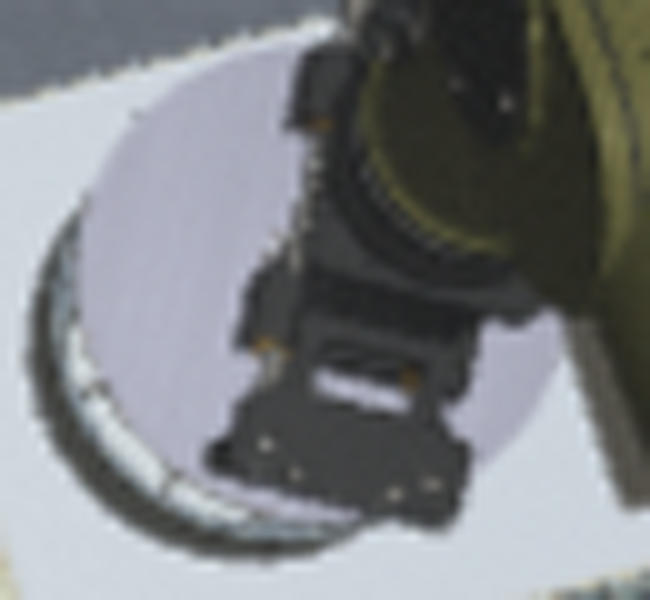

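```bash
python3 - <<'E'
from h import *
P=[(78,250),(84,195),(82,330),(108,395),(155,450),(210,487),(290,515),(350,520),(130,130),(165,98),(240,52),(290,38),(562,345),(545,395),(510,440),(470,470)]
X=np.array([onz("top",uncrop(p,(340,145),10),.2268)[:2] for p in P])
c0=np.array([.585,-.3214])
r=least_squares(lambda x:np.hypot(*(X-x[:2]).T)-.079,c0,loss='soft_l1',f_scale=.001);print(r.x.round(4),(r.x-c0).round(4),(r.fun*1e3).round(1))
r=least_squares(lambda x:np.hypot(*(X-x[:2]).T)-x[2],[*c0,.079],loss='soft_l1',f_scale=.001);print(r.x.round(4))
# lower-left bowl outer rim arc at z=.165 not visible; print outer wall
E
```

```text
[ 0.5856 -0.3234] [ 0.0006 -0.002 ] [-0.6  1.2  0.3  0.8  0.1 -0.5 -0.3  0.4 -1.7 -2.3 -0.4  1.1  0.   0.5
 -0.5 -1.9]
[ 0.5855 -0.3233  0.0788]
```

```bash
python3 - <<'E'
import cv2
s=cv2.imread("pics/scene0.png")[168:208,106:166]
cv2.imwrite("pics/b0.png",cv2.resize(s,None,fx=13,fy=13,interpolation=cv2.INTER_CUBIC))
t=cv2.imread("pics/top0.png")[152:206,338:394]
cv2.imwrite("pics/b1.png",cv2.resize(t,None,fx=11,fy=11,interpolation=cv2.INTER_CUBIC))
E
```

```text
(no output)
```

View pics/b0.png

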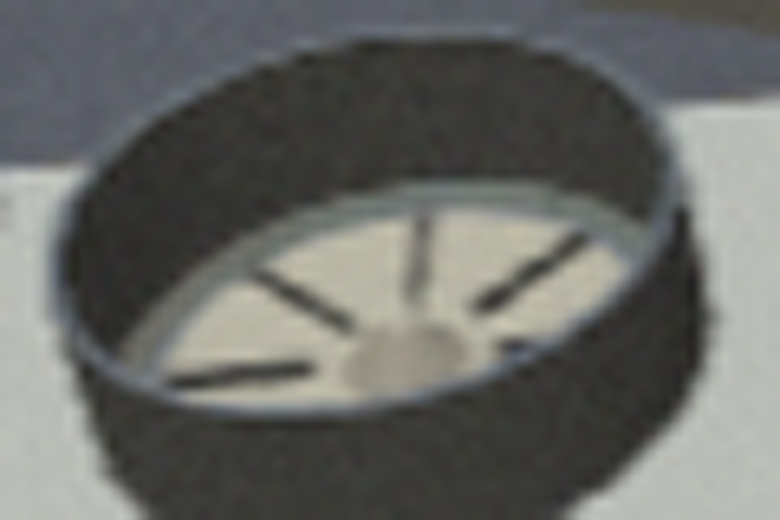

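View pics/b1.png

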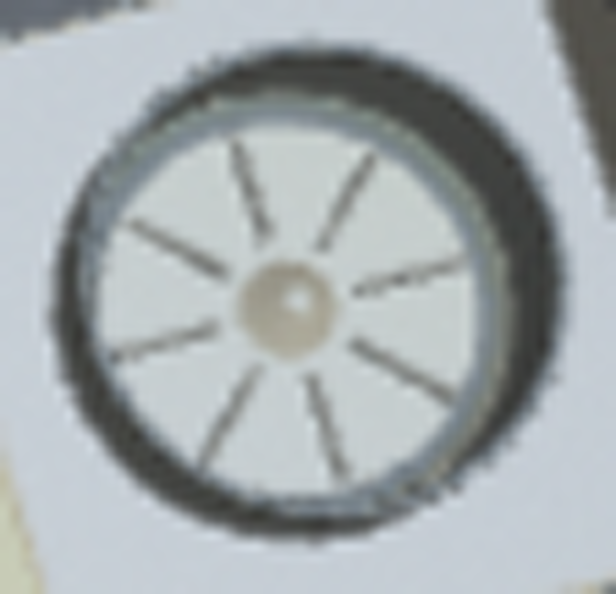

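```bash
python3 - <<'E'
from h import *
c0=np.array([.585,-.321])
S=[(58,260),(80,185),(150,115),(220,70),(300,42),(400,30),(500,32),(570,48),(630,90),(668,150),(672,195),(640,265),(590,310),(520,352),(440,385),(370,402),(290,412),(200,402),(130,375),(80,330)]
X=np.array([onz("scene",uncrop(p,(106,168),13),.165)[:2] for p in S])
for rr in(.073,):
    r=least_squares(lambda x:np.hypot(*(X-x).T)-rr,c0,loss='soft_l1',f_scale=.001);print("scene",r.x.round(4),(r.fun*1e3).round(1))
r=least_squares(lambda x:np.hypot(*(X-x[:2]).T)-x[2],[*c0,.073]);print(r.x.round(4))
T=[(350,47,71),(420,65,71),(480,108,71),(530,180,71),(558,250,71),(560,320,71),(540,390,71),(500,450,71),(88,300,75),(98,370,75),(150,440,75),(210,482,75),(290,503,75)]
X=np.array([onz("top",uncrop(p[:2],(338,152),11),.165)[:2] for p in T]); rr=np.array([p[2] for p in T])/1e3
r=least_squares(lambda x:np.hypot(*(X-x).T)-rr,c0,loss='soft_l1',f_scale=.001);print("top",r.x.round(4),(r.fun*1e3).round(1))
E
```

```text
scene [ 0.5841 -0.3221] [-1.9 -0.9 -0.7  1.3  1.2 -1.1 -0.7 -0.1 -1.7 -1.1 -0.1  0.6 -0.3 -0.9
 -0.4 -0.2  0.9  0.3 -0.5 -1.5]
[ 0.5841 -0.322   0.0726]
top [ 0.5853 -0.3246] [ 1.2  1.6  0.2 -1.8 -0.5  0.1  1.2  2.8 -0.8  2.4  1.4  0.2 -2.5]
```

```bash
cat > e1.py <<'E'
from h import *
tgt=np.array([.5837,-.322]); off=np.array([-.001,-.0001])
robot.servo_line([*(tgt+off),.192],v=.1)
robot.dwell(.1); a=np.array(robot.get_ee_pos()); print("hover",a.round(4)); off+=tgt-a[:2]
f0=np.array(robot.get_contact_force())
h=robot.servo_line([*(tgt+off),.164],v=.03,guard=5)
print(h,np.round(robot.get_ee_pos(),4),np.round(robot.get_contact_force()-f0,1),np.round(robot.get_ft_torque(),2),robot.get_time())
E
python3 e1.py
```

```text
hover [ 0.5831 -0.3219  0.1922]
True [ 0.583  -0.3222  0.1719] [-2.3 -0.6  5.7] [-0.02 -0.   -0.04] 17.525
```

Contact came at TCP z 0.172. The expected seat is 0.171, and a cover caught on the rim would have stopped at 0.180, so the plug is inside. I'll release it.

```bash
cat > e2.py <<'E'
from h import *
robot.grip(.044); robot.dwell(.15); robot.grip(.06)
p=np.array(robot.get_ee_pos()); print(p.round(4),np.round(robot.get_contact_force(),1))
robot.servo_line([p[0],p[1],.32],v=.25)
R=toolR(-ax,up)*Rn.from_euler('z',np.radians(160)) 
tgt=collar-.019*ax
robot.grip(.075)
robot.move_to((tgt+.14*ax+np.array([0,0,.08])).tolist(),R.as_quat().tolist())
for n,k in(("scene","s"),("top","t")): cv2.imwrite(f"pics/{k}6.png",robot.camera(n))
s=cv2.imread("pics/s6.png");t=cv2.imread("pics/t6.png")
cv2.imwrite("pics/s6c.png",cv2.resize(s[130:240,70:220],None,fx=5,fy=5,interpolation=cv2.INTER_CUBIC))
cv2.imwrite("pics/t6c.png",cv2.resize(t[120:240,290:440],None,fx=5,fy=5,interpolation=cv2.INTER_CUBIC))
print(robot.get_time())
E
python3 e2.py
```

```text
[ 0.5814 -0.3216  0.172 ] [-5.9  2.   7.9]
20.8333
```

View pics/s6c.png

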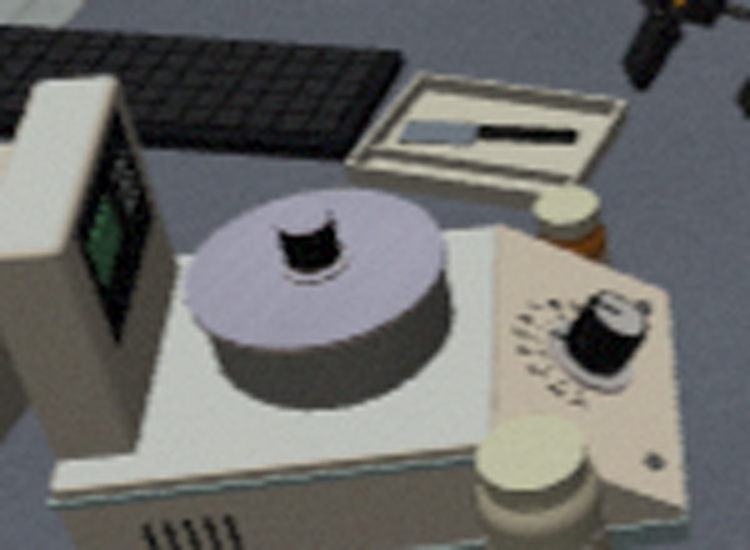

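View pics/t6c.png

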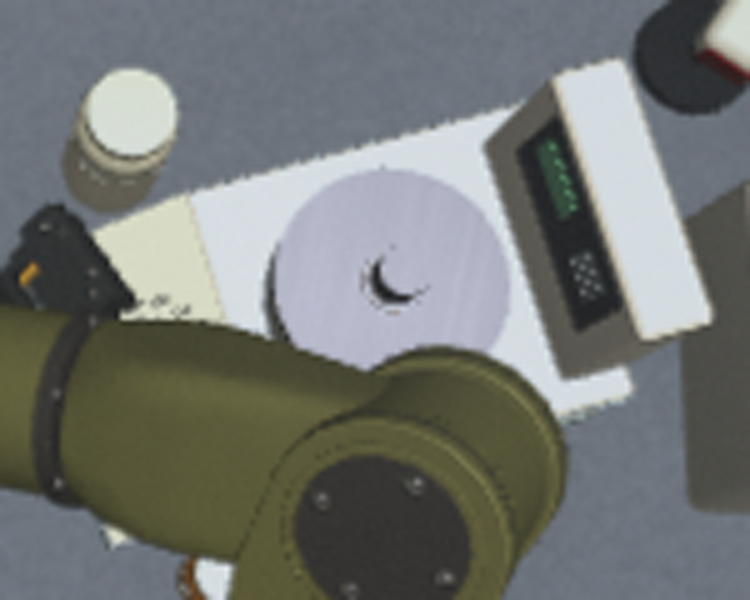

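The cover looks seated flat on the rim. Now back to the collar, where I'll grip it and probe the detent torque in small steps.

```bash
cat > f1.py <<'E'
from h import *
tgt=collar-.019*ax
robot.servo_line((tgt+.05*ax).tolist(),v=.3)
print(robot.servo_line(tgt.tolist(),v=.12,guard=12))
t0=np.array(robot.get_ft_torque()); print("free",t0.round(3),(t0@ax).round(4))
robot.grip(.035,20); print("w",robot.get_gripper_width(),np.round(robot.get_contact_force(),1))
q=np.array(robot.get_q())
def rd(): 
    robot.dwell(.1); return round(float((np.array(robot.get_ft_torque())-t0)@ax),4)
print(0,rd())
for d in(-.06,-.12,-.18,-.24,-.30,-.36):   # ccw: q7 grows
    qq=q.copy(); qq[6]-=d; robot.movej(qq.tolist()); print(d,rd(),round(robot.get_q()[6]-q[6],3))
print(robot.get_time())
E
python3 f1.py
```

```text
False
free [0.587 0.014 0.034] -0.0567
w 0.043412459593560423 [-1.5  0.5  1.7]
0 0.0561
-0.06 0.0591 0.059
-0.12 0.0261 0.118
-0.18 -0.003 0.178
-0.24 -0.0566 0.238
-0.3 -0.0139 0.298
-0.36 0.0159 0.358
24.8667
```

```bash
cat > f2.py <<'E'
from h import *
q=np.array(robot.get_q()); 
for s in(.12,.18):
    qq=q.copy(); qq[6]-=s; robot.movej(qq.tolist()); robot.dwell(.1); print(s,(np.array(robot.get_ft_torque())@ax).round(4))
robot.grip(.075); robot.dwell(.2)
tgt=collar-.019*ax
robot.servo_line((tgt+.12*ax).tolist(),v=.3)
im=robot.camera("scene"); cv2.imwrite("pics/s7.png",im); cv2.imwrite("pics/s7c.png",cv2.resize(im[165:225,150:230],None,fx=8,fy=8,interpolation=cv2.INTER_CUBIC))
print(robot.get_time())
E
python3 f2.py
```

```text
0.12 -0.1108
0.18 -0.0418
26.9917
```

View pics/s7c.png

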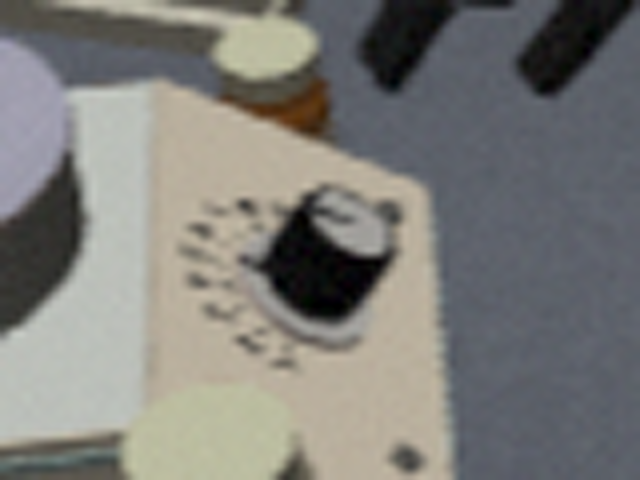

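```bash
cat > g1.py <<'E'
from h import *
tgt=collar-.019*ax
robot.servo_line((tgt+.16*ax+np.array([0,0,.10])).tolist(),v=.3)
robot.move_to([.187,-.596,.42],[0.999,0.04,0,0] if 0 else Rn.from_matrix(np.diag([1,-1,-1])).as_quat().tolist()) if 0 else None
q0=[1.301,.689,-.195,1.565,.157,.902,-.215]
qn=np.array(robot.get_q()); qt=np.array(q0); qt[1]-=.35
robot.movej(qt.tolist())
for n,k in(("scene","s"),("top","t")): cv2.imwrite(f"pics/{k}8.png",robot.camera(n))
s=cv2.imread("pics/s8.png");t=cv2.imread("pics/t8.png")
cv2.imwrite("pics/s8c.png",cv2.resize(s[130:240,70:220],None,fx=5,fy=5,interpolation=cv2.INTER_CUBIC))
cv2.imwrite("pics/t8c.png",cv2.resize(t[120:240,290:440],None,fx=5,fy=5,interpolation=cv2.INTER_CUBIC))
cv2.imwrite("pics/n8.png",cv2.resize(t[175:210,300:340],None,fx=16,fy=16,interpolation=cv2.INTER_NEAREST))
print(robot.get_time(),np.round(robot.get_ee_pos(),3),np.round(robot.get_contact_force(),1))
E
python3 g1.py
```

```text
29.95 [ 0.189 -0.595  0.459] [0.4 1.1 0.6]
```

View pics/n8.png

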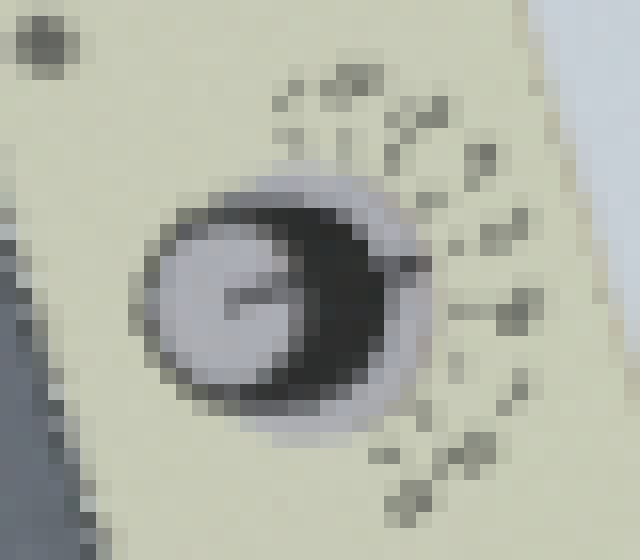

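View pics/t8c.png

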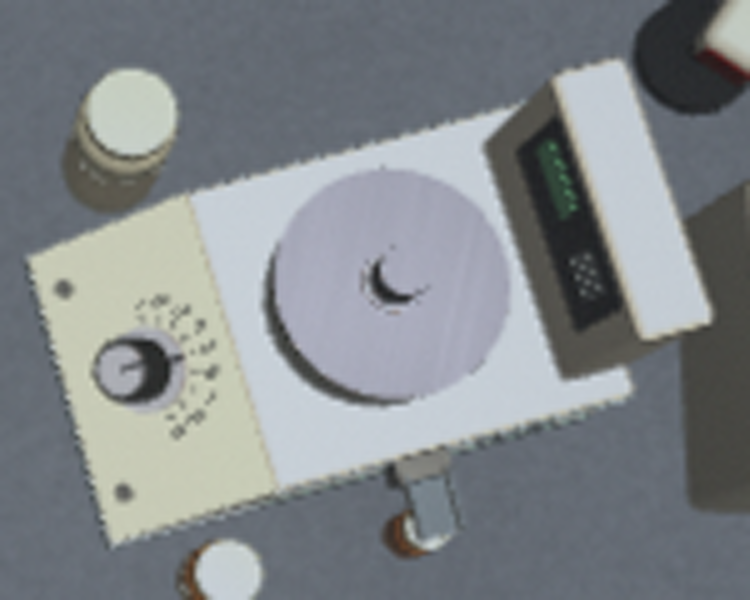

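View pics/s8.png

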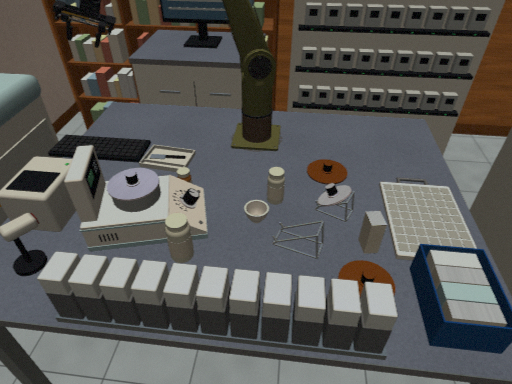

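The pointer now projects at (410,266), against a predicted (411,268) for 5. Next is a numeric check of how the cover sits.

```bash
python3 - <<'E'
from h import *
ims={}
for n,(r0,c0,h,w) in {"top":(148,336,62,66),"scene":(160,100,50,65)}.items():
    im=cv2.imread(f"pics/{n[0]}8.png")[r0:r0+h,c0:c0+w]; F=8
    g=cv2.resize(im,None,fx=F,fy=F,interpolation=cv2.INTER_CUBIC)
    ref=cv2.GaussianBlur(g,(9,9),0); L=cv2.cvtColor(ref,cv2.COLOR_BGR2LAB).astype(int)
    # lavender: a-channel up (magenta) & bright
    m=((L[:,:,1]>=131)&(L[:,:,0]>135)).astype(np.uint8)*255
    m=cv2.morphologyEx(m,cv2.MORPH_OPEN,np.ones((13,13))) ; cs,_=cv2.findContours(m,cv2.RETR_EXTERNAL,cv2.CHAIN_APPROX_NONE); k=cv2.convexHull(max(cs,key=cv2.contourArea))
    P=(k.reshape(-1,2)+.5)/F-.5+[c0,r0]
    # resample hull into pts
    X=np.array([onz(n,p,.171)[:2] for p in P])
    r=least_squares(lambda x:np.hypot(*(X-x[:2]).T)-x[2],[.584,-.322,.079],loss='soft_l1',f_scale=.001)
    a=np.arctan2(*(X-r.x[:2]).T[::-1]); rad=np.hypot(*(X-r.x[:2]).T)
    print(n,r.x.round(4),"resid mm mean",(abs(r.fun).mean()*1e3).round(2)); 
    cv2.drawContours(g,[k],-1,(0,0,255),1)
    for u in proj(n,np.c_[.584+.079*np.cos(np.linspace(0,6.28,80)),-.322+.079*np.sin(np.linspace(0,6.28,80)),np.full(80,.171)]): cv2.circle(g,tuple(int(v) for v in ((u-[c0,r0]+.5)*F)),1,(0,255,0),-1)
    cv2.imwrite(f"pics/v_{n}.png",g)
E
```

```text
top [2.5268 1.6533 2.8043] resid mm mean 2.48
scene [ 0.5856 -0.3235  0.0779] resid mm mean 0.51
```

View pics/v_scene.png

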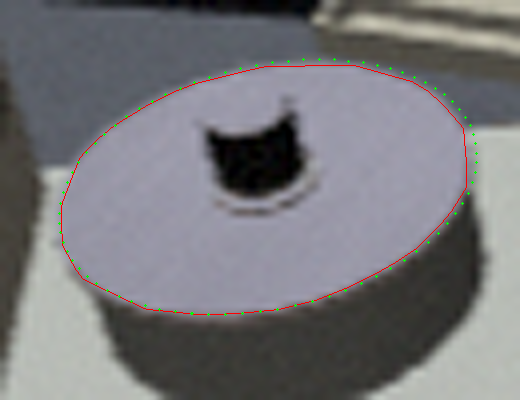

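View pics/v_top.png

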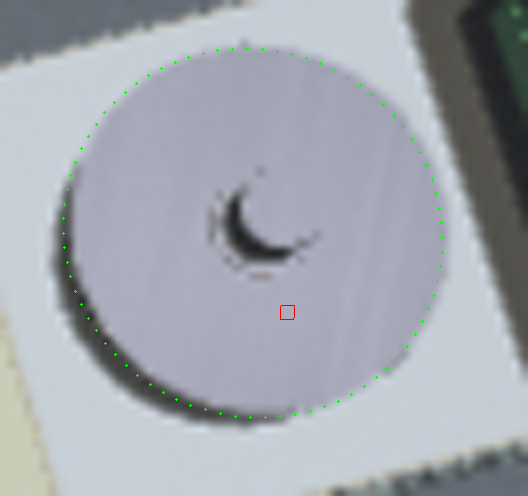

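The cover is centred within about 2 mm of the bowl in both views. To confirm it is fully home, I'll probe the knob top gently with shut fingers; it should be at z 0.208.

```bash
cat > g2.py <<'E'
from h import *
R=toolR(np.array([0,0,-1.]),Rc.apply([0,1,0]))*Rn.from_euler('z',np.radians(30))
robot.grip(0.0)
robot.move_to([.585,-.323,.36],R.as_quat().tolist())
robot.servo_line([.585,-.323,.225],v=.2)
h=robot.servo_line([.585,-.323,.196],v=.03,guard=6)
print(h,np.round(robot.get_ee_pos(),4),np.round(robot.get_contact_force(),1),robot.get_time())
robot.servo_line([.585,-.323,.36],v=.25)
qt=np.array([1.301,.689,-.195,1.565,.157,.902,-.215]); qt[1]-=.35
robot.movej(qt.tolist())
for n,k in(("scene","s"),("top","t")): cv2.imwrite(f"pics/{k}9.png",robot.camera(n))
s=cv2.imread("pics/s9.png");t=cv2.imread("pics/t9.png")
for k,im in(("s",s),("t",t)):
    old=cv2.imread(f"pics/{k}8.png"); print(k,np.abs(im.astype(int)-old)[160:215,100:170 ].mean() if k=="s" else np.abs(im.astype(int)-old)[148:210,336:402].mean())
cv2.imwrite("pics/s9c.png",cv2.resize(s[130:240,70:220],None,fx=5,fy=5,interpolation=cv2.INTER_CUBIC))
print(robot.get_time())
E
python3 g2.py
```

```text
True [ 0.585  -0.323   0.2089] [-0.3 -0.1  4.7] 34.3083
s 1.9706493506493505
t 0.7456011730205279
36.95
```

View pics/s9c.png

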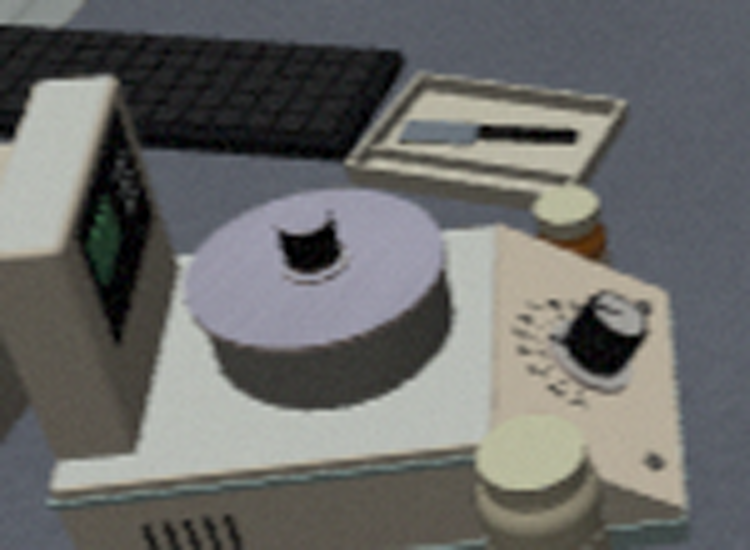

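The knob top touched at z 0.209. That is the same +0.9 mm offset seen at set-down, and the cover did not move under the push. I'm handing in.

```bash
python3 -c "
from bench import robot
robot.hand_in(); print(robot.get_time())"
```

```text
the job is handed in; nothing more can be done
the job is handed in; nothing more can be done
```

The collar is set to 5 and the large cover sits on the bowl. Both are released, the arm is clear, and I handed the job in at about 37 s of the 54 s limit.

- **Collar:** After the first 1.40 rad turn the pointer read about half a number past 5 in both views, and it had also read half past 1 at the start. I gripped it again, found the stable detent 0.18 rad back from the torque, and released it there. In the last check, from the top camera, the pointer was at (410,266) against (411,268) predicted for 5. I did not work out why it rested between numbers after the first turn.
- **Cover placing:** The first contact came at TCP z 0.172, which is seat height (0.171); a plug caught on the rim would have stopped it near 0.180. As the fingers opened on the flange the wrist briefly read about 6 N sideways and the tool shifted about 2 mm.
- **Cover seating:** A gentle push on the knob found its top at 0.2089 m against 0.208 expected. The cover did not move.
- **Centring and level:** The cover is within about 2 mm of the bowl's centre; the bowl fits in the two cameras differed by up to about 3 mm. I did not measure level directly. I infer it from the seat height and the unchanged view after the push.
- **Other objects:** By eye in the final scene view, the other things stand where they were. I took no position measurements of them.

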